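# Hang the tape-roll arm on the slotted stand

### The job

Hang the white arm bracket on the slotted stand: hook both of its claws into the two slots, then press its back bar down until the orange pawl snaps out over its back bar and locks it. Feel for the slots and press gently, never pushing with more than about 25 N (2.5 kg), and do not disturb the jars and the bottle beside it.

Things in the scene. Friction and masses are not known exactly. Their poses are not given: they have to be found in the camera images.
- bracket: White T-shaped hanging arm, 0.2 to 0.3 kg, standing as it will hang. Origin: underside of its back bar, middle of the rear face; +x runs rearward (where the claws point), +y along the bar, z up. Bar: x -16 to 0, y -44 to 44, z 0 to 48 mm. Arm: from the bar forward to x -110, 12 mm thick (y), z 0 to 40; then an end plate 26 wide, 50 high.
- grip_point (a point): Point on the bracket's arm to grip, from above, fingers either side (12 mm across the bracket's y); 48 mm ahead of the bar's rear face, 25 mm above the underside, 15 mm below the arm's top. To press down, push on the flat top of the back bar, either side of the pawl (16 mm deep, 48 mm above the underside); pushing far out on the arm levers the claws hard.
- claws (a point): Midway between the bracket's two steel claws, at the rear and lower end of their lips. Claws at bracket y +34 and -34, 6 mm wide: root x 0 to 10, z 36 to 44; lip turned down at its end, z 24 to 36, x 6 to 10, its lowest 4 mm bent back to x 8 to 11 as a lead-in (bracket frame). This point: x 11, y 0, z 24 mm.
- stand: Fixed grey foot, 172 mm wide, and two posts 150 mm high at y +-70 mm, with an aluminium slotted head between them. Origin: on the worktop, in the plane of the head's front face, midway between the slots. That face is x = 0 and looks to -x; +y left, z up. The head is clamped at an unmeasured height: h, -9 to +9 mm off nominal. This pose does not show h: feel for it. Head top z = 152 + h mm.
- slots_nominal (a point): Midway between the two slots, on the head's face, at the slots' lower edge if h were 0 (111 mm above the worktop; truly 111 + h). Slots at y +34 and -34 mm, 11 mm wide, 25 mm high, in plates 28 mm wide, 4 mm thick, 20 mm free behind. Claws enter with the bracket's origin at z 87 + h to 92 + h, till the bar meets the face. Lowered, the lips hook behind the plates; hard bottom: origin at 75 + h.
- pad_nominal (a point): Top of the black spring pad that stands out 14 mm from the head's face under the bar, 34 mm wide, if h were 0 (81 mm above the worktop; truly 81 + h). The hooked bracket, let go, rests on it with its origin at 81 + h. Pressing on takes 5 to 9 N; the pawl snaps out at origin 76.5 + h. Let go, the pad then holds the bar up against the pawl.
- pawl (a joint): Orange spring pawl midway between the slots, 18 mm wide, 10 high, underside 124.5 + h mm above the worktop. Value in m: 0 = fully out, 8 mm proud of the face. It grows as it is pushed in (1 to 2 N): 0.003 to 0.008 while the bar is hooked but too high; back at 0 once it has snapped out over the bar's top: locked.
- jar_wide: White jar with black lid, 61 mm across, 78 high, loose bystander; origin under its centre.
- amber_60: Small brown bottle with white cap, 37 mm across, 75 high, loose bystander; origin under its centre.
- cream_jar: Low white jar with grey lid, 51 mm across, 40 high, loose bystander; origin under its centre.
Mind the look-alikes: they are no part of the job. Of the things that look like the stand, the larger one is meant. There is more than one size of the bracket; the one meant has the size given above.

How it is judged:
By the outcome, as a careful person would: the job done as asked, in the order asked, and still so for the second after the job is handed in, with the robot touching nothing.
It also fails if it takes over 61 s, if anything falls off the work surface, if the arm or the gripper's body presses on something with over 40 N, if the wrist force passes 120 N, or if a joint passes its speed limit or range.

### The arm

A 6-joint arm with a two-finger parallel gripper is mounted at the origin on a cart in front of the work surface, level with it; the furniture and walls round the work are solid. World frame = base frame: x ahead of the robot, y to its left, z up, the work surface at z = 0. Lengths are in mm, angles in rad, forces in N, time in s.
With the tool pointing down it reaches from about 275 to 1000 mm from the base axis. Payload 8.4 kg.
Tool frame: the origin (TCP) lies between the finger pads; the fingertips stand r.nose_length ahead of it and the grasp point (between the pads) lies 8 mm behind it (r.nose_length is the distance from the TCP to the fingertips, in mm); y points along the fingers, x is the direction in which the jaws open and shut, and the axes are right-handed (so a half turn about y gives the same grasp; the last joint's range is limited). The gripper opens to 85 mm and grips with 20 to 120 N. Pads are 22 mm wide; open, the fingers measure 114 mm over their backs; the gripper's body (76 mm by 85 mm) begins 54 mm behind the grasp point. The pads swing forward as they close: fully open they stand 13 mm farther back than shut.
Start: joints at [-1.24, 0.353, 1.633, -0, 1.155, -0.002], TCP at [204.18, -590.71, 208.281] pointing down, gripper open.
Joint ranges: [-2.63, 2.63], [-0.92, 2.1], [0.06, 2.66], [-1.3, 4.44], [0, 2.69], [-3.02, 3.02]. Speed limits (rad/s): [2.22, 2.22, 2.79, 3.14, 3.14, 3.14].

### API

Orientations are given as [roll, pitch, yaw] about the fixed x, y, z axes, in that order (R = Rz(yaw) Ry(pitch) Rx(roll)).
In Python, from rig import r, cams, order gives the robot as it stands. The module is installed in compiled form; this text tells all that it offers.
- The arm moves only by the shell command python3 -m crank 'ROWS' [FORCE]. ROWS is JSON, a list of rows, each a list of 7 numbers: the turn, a rotation vector about the tool's x, y, z in degrees, then the shift along the tool's x, y, z in cm, then the opening, from -1 (shut) to 1 (fully open). A call has exactly 10 rows; each row shifts and turns the pose as measured when the row begins, along the tool's axes as they then stand; what a row does not reach is not made up. A row lasts 1/12 s, in which the tool goes at most 41.7 mm and 7.16 degrees, less where a joint would pass 70% of its speed; a pose out of reach is approached as far as the arm can. A call with a gripper value outside its range is refused whole. The fingers move at their own pace and stop on an object; FORCE is the grip in N (left out, the last holds). Time passes only in rows, so rows that do not move let the fingers close, or fill a call up. It gives the time, the measured TCP pose, the force and the opening at its end, in the units of the state.
- r.sense(): the state, without advancing time (a new reading comes with each control period).
- cams.grab_frame(name): name is "side" or "top" or "wrist"; returns the picture (384x512x3 uint8, blue, green, red); there is no depth.
- cams.camera_info(name): a dict with "intrinsics" (3x3 intrinsics, pixels), "k1" (the pictures are not rectified: a ray, as slopes to the right and down, at radius r is drawn at 1 + k1 r^2 times it, then the intrinsics apply), "view" (4x4, takes a point from world to camera coordinates); the wrist camera has in their place "hand_eye" (4x4, takes a point from camera to tool coordinates, whose origin is the TCP and whose axes are the tool frame's). Camera axes: x right, y up, looking along -z (the intrinsics and any distortion apply to the point x, -y, -z); pixel columns grow to the right and rows downward; lengths in mm; the calibration is good to about 2 mm. A picture is of the moment at which its call begins: read the wrist's pose just before it. camera_info takes no time and is no camera call.
- order.sign_off(): hands the job in, once; it reports no verdict.
The state is a dict: "clock": time; "qpos": joint angles; "qvel": joint speeds; "joint_efforts": joint torques, N m; "eef_pos": TCP position; "tcp_rot": TCP orientation; "contact_force": force on the tool from outside, world axes, zero at the start; "wrist_torque": the same for the moment, N m; "opening": opening from 0.0 (shut) to 1.0 (fully open).
Only numpy, scipy, OpenCV 4.12 (cv2) and the standard library are available. Lean on these libraries where they do the work, as an engineer would, in place of code of your own. Each camera call takes 0.05 s, during which the arm holds its last target.

## Working session

There is one attempt and no reset: what is moved stays moved. The work goes in short steps, Python scripts to look and compute and a shell command to move; the robot and the scene stay as the last step left them, time stands still between calls to the robot, and variables do not carry over. Pictures are saved under pics/ and viewed, and the job is handed in when it is done.

```bash
mkdir -p pics; python3 - <<'E'
from rig import r,cams,order
import cv2,numpy as np
s=r.sense();print({k:np.round(v,3).tolist() for k,v in s.items()},r.nose_length)
for n in ["side","top","wrist"]:
    cv2.imwrite(f"pics/{n}0.png",cams.grab_frame(n))
    i=cams.camera_info(n);print(n,{k:np.round(v,3).tolist() for k,v in i.items()})
E
```

```text
{'clock': 0.0, 'qpos': [-1.24, 0.354, 1.634, -0.0, 1.155, -0.002], 'qvel': [0.001, 0.0, -0.001, -0.001, 0.0, -0.0], 'joint_efforts': [0.005, -60.525, -34.207, 0.0, 0.01, 0.0], 'eef_pos': [203.998, -590.253, 207.583], 'tcp_rot': [-1.571, 0.001, -1.238], 'contact_force': [0.15, -0.125, -0.753], 'wrist_torque': [0.007, -0.042, 0.041], 'opening': 0.997} 11.0
side {'intrinsics': [[445.943, 0.0, 255.15], [0.0, 445.943, 189.67], [0.0, 0.0, 1.0]], 'k1': 0.057, 'view': [[0.921, -0.389, -0.003, -560.849], [0.258, 0.605, 0.753, -268.415], [-0.292, -0.695, 0.658, -941.362], [0.0, 0.0, 0.0, 1.0]]}
top {'intrinsics': [[399.24, 0.0, 255.654], [0.0, 399.24, 194.728], [0.0, 0.0, 1.0]], 'k1': 0.017, 'view': [[-0.029, -0.999, 0.022, 43.844], [0.996, -0.027, 0.083, -613.528], [-0.083, 0.024, 0.996, -992.482], [0.0, 0.0, 0.0, 1.0]]}
wrist {'intrinsics': [[286.733, 0.0, 256.362], [0.0, 286.733, 185.421], [0.0, 0.0, 1.0]], 'k1': -0.074, 'hand_eye': [[1.0, 0.001, -0.001, 0.886], [-0.001, 0.293, -0.956, -164.961], [-0.0, 0.956, 0.293, 74.288], [0.0, 0.0, 0.0, 1.0]]}
```

View pics/side0.png

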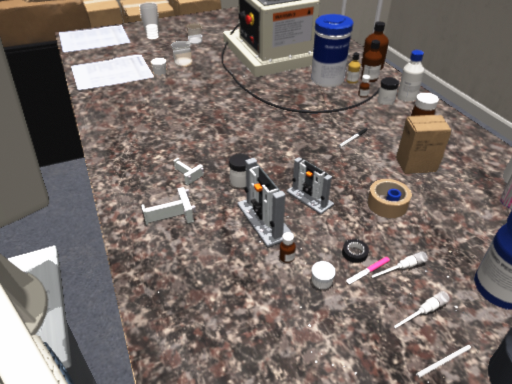

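View pics/top0.png

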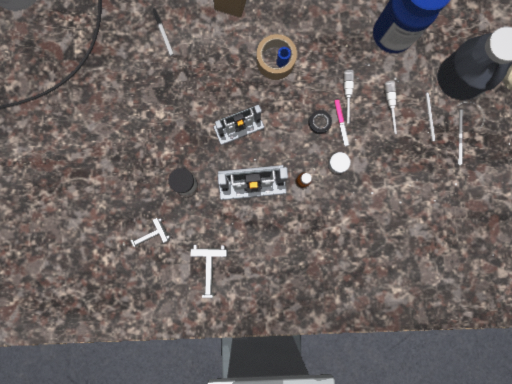

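View pics/wrist0.png

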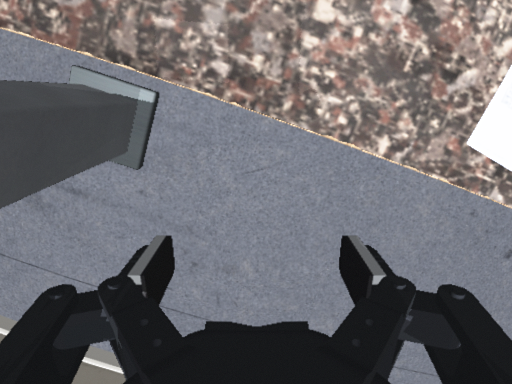

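```bash
cat > h.py <<'E'
import cv2,numpy as np
from rig import r,cams
from scipy.spatial.transform import Rotation as Ro
def ray(n,uv,s=None):
    i=cams.camera_info(n);K=np.array(i['intrinsics']);k=i['k1']
    d=(np.array(uv,float)-K[:2,2])/[K[0,0],K[1,1]]
    p=d.copy()
    for _ in range(20): p=d/(1+k*(p@p))
    c=np.array([p[0],-p[1],-1.])
    if n=='wrist':
        H=np.array(i['hand_eye']);R=Ro.from_euler('xyz',s['tcp_rot']).as_matrix()
        return R@H[:3,3]+np.array(s['eef_pos']),R@H[:3,:3]@c
    V=np.array(i['view']);R=V[:3,:3]
    return -R.T@V[:3,3],R.T@c
def onz(n,uv,z,s=None):
    o,d=ray(n,uv,s);return o+d*(z-o[2])/d[2]
def proj(n,P,s=None):
    i=cams.camera_info(n);K=np.array(i['intrinsics']);k=i['k1']
    if n=='wrist':
        H=np.array(i['hand_eye']);R=Ro.from_euler('xyz',s['tcp_rot']).as_matrix()
        q=H[:3,:3].T@(R.T@(np.array(P)-s['eef_pos'])-H[:3,3])
    else:
        V=np.array(i['view']);q=V[:3,:3]@P+V[:3,3]
    p=np.array([q[0],-q[1]])/-q[2];p=p*(1+k*(p@p));return p*[K[0,0],K[1,1]]+K[:2,2]
def tri(a,b):
    A=[];B=[]
    for o,d in (a,b):
        d=d/np.linalg.norm(d);M=np.eye(3)-np.outer(d,d);A.append(M);B.append(M@o)
    p=np.linalg.lstsq(np.vstack(A),np.hstack(B),rcond=None)[0]
    return p
E
python3 - <<'E'
import cv2,numpy as np
t=cv2.imread('pics/top0.png');s=cv2.imread('pics/side0.png')
def crop(im,x0,y0,x1,y1,f,n):
    cv2.imwrite(n,cv2.resize(im[y0:y1,x0:x1],None,fx=f,fy=f,interpolation=cv2.INTER_CUBIC))
crop(t,125,100,325,250+50,4 if 0 else 4,'pics/t1.png')
crop(t,125,155,325,305,4,'pics/t1.png')
crop(s,130,140,330,290,4,'pics/s1.png')
# masks of brackets
from h import *
for n,im in(('top',t),('side',s)):
    hsv=cv2.cvtColor(im,cv2.COLOR_BGR2HSV)
    m=((hsv[...,2]>165)&(hsv[...,1]<45)).astype(np.uint8)
    N,l,st,c=cv2.connectedComponentsWithStats(m)
    for k in range(1,N):
        if st[k,4]>60 and 120<c[k,0]<360 and 90<c[k,1]<310:
            pts=cv2.findContours((l==k).astype(np.uint8),0,2)[0][0]
            print(n,st[k],c[k].round(1),cv2.approxPolyDP(pts,2,True)[:,0].tolist())
E
```

```text
top [345  72  12  52 258] [348.9  91.1] [[352, 72], [345, 72], [346, 78], [352, 80], [345, 82], [348, 97], [347, 123], [349, 107], [352, 105], [349, 104], [352, 88], [356, 87], [353, 86]]
top [214 120  18  24 114] [221.1 133. ] [[218, 120], [214, 128], [222, 143], [231, 139], [226, 133], [225, 140], [218, 136], [215, 128], [216, 125], [221, 126]]
top [247 120  20  14  79] [256.6 126.4] [[266, 120], [261, 121], [259, 127], [253, 122], [254, 129], [247, 133], [262, 127], [262, 122]]
top [340 122  12  24 128] [344.6 134.3] [[343, 122], [340, 123], [344, 144], [347, 145], [351, 136], [346, 134]]
top [330 152  21  20 326] [340.1 161.6] [[338, 152], [331, 157], [330, 163], [335, 170], [343, 171], [349, 166], [350, 154]]
top [218 163  70  21 331] [250.7 172.1] [[286, 168], [277, 163], [280, 165], [221, 171], [218, 172], [218, 182], [225, 183], [226, 173], [275, 167], [280, 169], [281, 177], [286, 177]]
top [261 170  25  25 176] [272.5 187.3] [[273, 170], [273, 179], [262, 181], [273, 181], [273, 190], [261, 194], [285, 192], [285, 189], [279, 190], [276, 187]]
top [302 173  11  10  86] [306
[... 1971 characters left out ...]
] [273.8 260.1] [[277, 251], [266, 258], [271, 267], [276, 262], [279, 263], [277, 267], [281, 267], [276, 256]]
side [294 254  42  26 535] [318.5 268.1] [[335, 268], [327, 261], [330, 256], [320, 254], [323, 260], [316, 262], [309, 271], [300, 266], [301, 263], [305, 265], [304, 260], [297, 257], [294, 261], [302, 269], [300, 273], [304, 275], [310, 270], [319, 279], [331, 278]]
side [346 268  24  19 192] [357.4 277.6] [[369, 271], [365, 268], [346, 281], [364, 286], [357, 279]]
side [325 295  16  12 102] [331.5 299. ] [[339, 295], [326, 296], [326, 303], [330, 306], [331, 301], [335, 302]]
side [253 302  16  10  83] [261.  307.2] [[253, 309], [268, 311], [266, 303], [261, 306], [256, 302]]
```

View pics/t1.png

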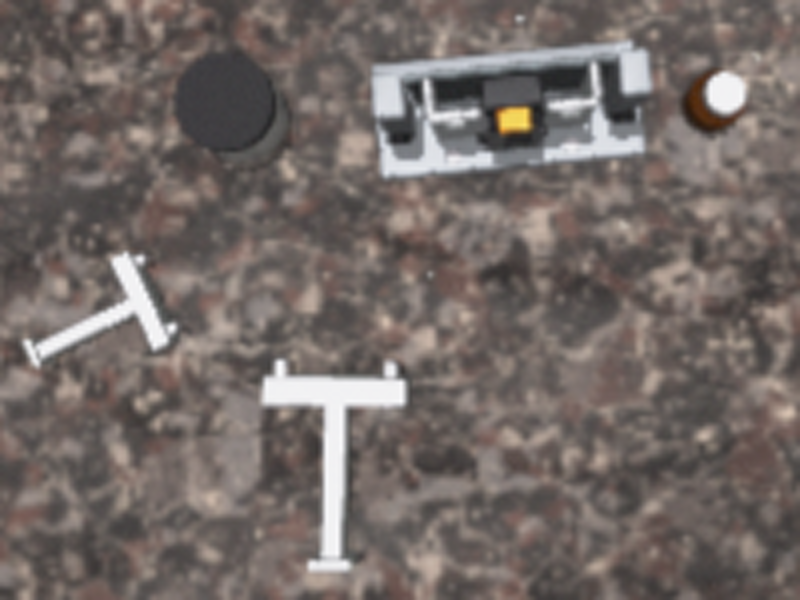

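View pics/s1.png

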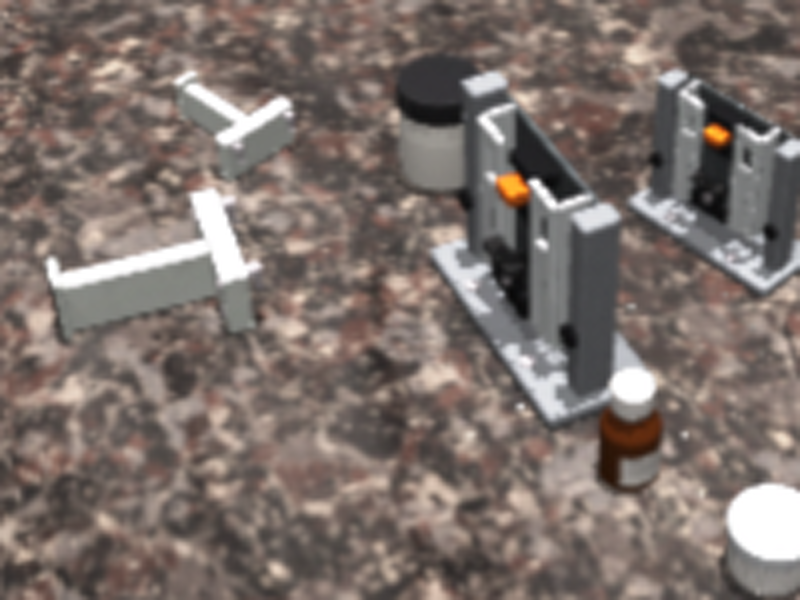

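```bash
python3 - <<'E'
from h import *
T=lambda a,b:(a/4+125-.375,b/4+155-.375)
S=lambda a,b:(a/4+130-.375,b/4+140-.375)
print('bracket bar z48')
for n,p in dict(RL=(264,377),RR=(405,380),FR=(406,406),FL=(262,404)).items(): print(n,onz('top',T(*p),48).round(1))
print('arm end mid z50',onz('top',T(329,565),50).round(1), 'arm mid z40',onz('top',T(335,407),40).round(1),onz('top',T(334,555),40).round(1))
print('stand posts z150')
for n,p in dict(Lf0=(376,112),Lf1=(404,110),Lb=(373,66),Rf0=(622,93),Rf1=(651,90),Rb=(632,42)).items(): print(n,onz('top',T(*p),150).round(1))
print('foot z8');
for p in ((383,177),(645,152)): print(onz('top',T(*p),8).round(1), onz('top',T(*p),0).round(1))
print('foot side');
for p in ((433,250),(556,421)): print(onz('side',S(*p),8).round(1), onz('side',S(*p),0).round(1))
# tri: post tops
print('tri foot corner L',tri(ray('top',T(383,177)),ray('side',S(433,250))).round(1),'R',tri(ray('top',T(645,152)),ray('side',S(556,421))).round(1))
print('post side: front-left corners L post',onz('side',S(463,85),150).round(1),'R post', onz('side',S(573,216),150).round(1),onz('side',S(617,214),150).round(1))
print('jars',onz('top',T(227,101),78).round(1),onz('top',T(725,94),75).round(1),onz('top',(340,161.6),40).round(1))
print('pawl', tri(ray('top',T(515,121)),ray('side',S(513,186))).round(1))
E
```

```text
bracket bar z48
RL [483.8 190.4  48. ]
RR [479.3 104.2  48. ]
FR [463.4 103.9  48. ]
FL [467.4 191.9  48. ]
arm end mid z50 [369.6 152.6  50. ] arm mid z40 [463.6 148.2  40. ] [373.9 150.4  40. ]
stand posts z150
Lf0 [633.6 111.5 150. ]
Lf1 [634.3  95.9 150. ]
Lb [659.5 112.6 150. ]
Rf0 [640.6 -26.5 150. ]
Rf1 [641.9 -42.9 150. ]
Rb [669.4 -33.1 150. ]
foot z8
[607.7 117.6   8. ] [608.3 118.1   0. ]
[619.3 -52.6   8. ] [620.  -53.4   0. ]
foot side
[608.9 119.    8. ] [611.8 127.2  -0. ]
[622.2 -52.4   8. ] [625.2 -45.9  -0. ]
tri foot corner L [607.9 117.3   9.8] R [620.5 -52.9   9. ]
post side: front-left corners L post [628.2 106.6 150. ] R post [639.9 -30.5 150. ] [663.5 -38.7 150. ]
jars [651.  205.9  78. ] [647.6 -95.9  75. ] [ 691.8 -189.7   40. ]
pawl [629.7  33.3 125.2]
```

```bash
cat >> h.py <<'E'
def plan(P,yaw,n,show=True):
    "rows from the present pose to TCP P (mm), tool x at yaw deg, pointing down; per-row rounded"
    s=r.sense();p=np.array(s['eef_pos']);R=Ro.from_euler('xyz',s['tcp_rot']).as_matrix()
    y0=np.degrees(np.arctan2(R[1,0],R[0,0]));dy=yaw-y0
    d=(np.array(P)-p)/n
    print('clock',round(s['clock'],2),'pos',p.round(1),'yaw',round(y0,2),'tilt deg',np.degrees(np.arcsin(R[:2,1])).round(2),'F',np.round(s['contact_force'],1),'open',round(s['opening'],3),'| todo',(np.array(P)-p).round(1),round(dy,2))
    for k in range(n):
        a=np.radians(y0+dy*k/n)
        x=d[0]*np.cos(a)+d[1]*np.sin(a);z=-d[0]*np.sin(a)+d[1]*np.cos(a)
        print(f"[0,{-dy/n:.1f},0,{x/10:.2f},{-d[2]/10:.2f},{z/10:.2f},g]")
E
python3 -c "
from h import *
plan([433,150,200],87.4,28)"
```

```text
clock 0.15 pos [ 204.  -590.4  207.7] yaw -70.94 tilt deg [-0.02  0.06] F [0.6 0.  0.2] open 1.001 | todo [229.  740.4  -7.7] 158.34
[0,-5.7,0,-2.23,0.03,1.64,g]
[0,-5.7,0,-2.06,0.03,1.85,g]
[0,-5.7,0,-1.87,0.03,2.04,g]
[0,-5.7,0,-1.66,0.03,2.22,g]
[0,-5.7,0,-1.43,0.03,2.37,g]
[0,-5.7,0,-1.19,0.03,2.50,g]
[0,-5.7,0,-0.94,0.03,2.60,g]
[0,-5.7,0,-0.68,0.03,2.68,g]
[0,-5.7,0,-0.41,0.03,2.74,g]
[0,-5.7,0,-0.14,0.03,2.76,g]
[0,-5.7,0,0.14,0.03,2.76,g]
[0,-5.7,0,0.41,0.03,2.74,g]
[0,-5.7,0,0.67,0.03,2.68,g]
[0,-5.7,0,0.94,0.03,2.60,g]
[0,-5.7,0,1.19,0.03,2.50,g]
[0,-5.7,0,1.43,0.03,2.37,g]
[0,-5.7,0,1.66,0.03,2.22,g]
[0,-5.7,0,1.87,0.03,2.04,g]
[0,-5.7,0,2.06,0.03,1.85,g]
[0,-5.7,0,2.23,0.03,1.64,g]
[0,-5.7,0,2.38,0.03,1.41,g]
[0,-5.7,0,2.51,0.03,1.17,g]
[0,-5.7,0,2.61,0.03,0.92,g]
[0,-5.7,0,2.69,0.03,0.65,g]
[0,-5.7,0,2.74,0.03,0.39,g]
[0,-5.7,0,2.77,0.03,0.11,g]
[0,-5.7,0,2.76,0.03,-0.16,g]
[0,-5.7,0,2.73,0.03,-0.43,g]
```

```bash
python3 -m crank '[[0,-5.7,0,-2.2,0,1.6,1],[0,-5.7,0,-2.1,0,1.8,1],[0,-5.7,0,-1.9,0,2.0,1],[0,-5.7,0,-1.7,0,2.2,1],[0,-5.7,0,-1.4,0,2.4,1],[0,-5.7,0,-1.2,0,2.5,1],[0,-5.7,0,-0.9,0,2.6,1],[0,-5.7,0,-0.7,0,2.7,1],[0,-5.7,0,-0.4,0,2.7,1],[0,-5.7,0,-0.1,0,2.8,1]]'; python3 -c "
from h import *
plan([433,150,200],87.4,18)"
```

```text
clock: 0.98
eef_pos: [279.7, -316.7, 204.6]
tcp_rot: [-1.569, 0.002, -0.206]
contact_force: [1.7, -0.3, -0.5]
opening: 1.0
clock 0.98 pos [ 279.7 -316.7  204.6] yaw -11.78 tilt deg [-0.12  0.13] F [ 1.7 -0.3 -0.5] open 1.0 | todo [153.3 466.7  -4.6] 99.18
[0,-5.5,0,0.30,0.03,2.71,g]
[0,-5.5,0,0.56,0.03,2.67,g]
[0,-5.5,0,0.82,0.03,2.60,g]
[0,-5.5,0,1.06,0.03,2.51,g]
[0,-5.5,0,1.30,0.03,2.40,g]
[0,-5.5,0,1.52,0.03,2.26,g]
[0,-5.5,0,1.73,0.03,2.11,g]
[0,-5.5,0,1.93,0.03,1.93,g]
[0,-5.5,0,2.11,0.03,1.74,g]
[0,-5.5,0,2.26,0.03,1.53,g]
[0,-5.5,0,2.40,0.03,1.30,g]
[0,-5.5,0,2.51,0.03,1.07,g]
[0,-5.5,0,2.60,0.03,0.82,g]
[0,-5.5,0,2.67,0.03,0.57,g]
[0,-5.5,0,2.71,0.03,0.31,g]
[0,-5.5,0,2.73,0.03,0.05,g]
[0,-5.5,0,2.72,0.03,-0.22,g]
[0,-5.5,0,2.69,0.03,-0.48,g]
```

```bash
python3 -m crank '[[0,-5.5,0,0.3,0,2.7,1],[0,-5.5,0,0.6,0,2.7,1],[0,-5.5,0,0.8,0,2.6,1],[0,-5.5,0,1.1,0,2.5,1],[0,-5.5,0,1.3,0,2.4,1],[0,-5.5,0,1.5,0,2.3,1],[0,-5.5,0,1.7,0,2.1,1],[0,-5.5,0,1.9,0,1.9,1],[0,-5.5,0,2.1,0,1.7,1],[0,-5.5,0,2.3,0,1.5,1]]'; python3 -c "
from h import *
plan([433,150,200],87.4,9)"
```

```text
clock: 1.82
eef_pos: [359.7, -42.5, 205.0]
tcp_rot: [-1.569, -0.001, 0.802]
contact_force: [0.8, -0.1, 0.8]
opening: 1.001
clock 1.82 pos [359.7 -42.5 205. ] yaw 45.94 tilt deg [-0.03  0.12] F [ 0.8 -0.1  0.8] open 1.001 | todo [ 73.3 192.5  -5. ] 41.46
[0,-4.6,0,2.10,0.06,0.90,g]
[0,-4.6,0,2.17,0.06,0.73,g]
[0,-4.6,0,2.22,0.06,0.55,g]
[0,-4.6,0,2.26,0.06,0.37,g]
[0,-4.6,0,2.28,0.06,0.19,g]
[0,-4.6,0,2.29,0.06,0.01,g]
[0,-4.6,0,2.28,0.06,-0.18,g]
[0,-4.6,0,2.26,0.06,-0.36,g]
[0,-4.6,0,2.22,0.06,-0.54,g]
```

```bash
python3 -m crank '[[0,-4.6,0,2.1,0.1,0.9,1],[0,-4.6,0,2.2,0.1,0.7,1],[0,-4.6,0,2.2,0.1,0.6,1],[0,-4.6,0,2.3,0.1,0.4,1],[0,-4.6,0,2.3,0.1,0.2,1],[0,-4.6,0,2.3,0,0,1],[0,-4.6,0,2.3,0,-0.2,1],[0,-4.6,0,2.3,0,-0.4,1],[0,-4.6,0,2.2,0,-0.5,1],[0,0,0,0,0,0,1]]'; python3 - <<'E'
from h import *
plan([433,150,200],87.4,1)
s=r.sense();im=cams.grab_frame('wrist');cv2.imwrite('pics/w1.png',im)
import json;json.dump({k:np.array(v).tolist() for k,v in s.items()},open('w1.json','w'))
E
```

```text
clock: 2.65
eef_pos: [431.5, 167.7, 200.1]
tcp_rot: [-1.572, -0.003, 1.573]
contact_force: [-0.4, 0.7, 0.3]
opening: 0.996
clock 2.65 pos [431.5 167.7 200.1] yaw 90.11 tilt deg [0.06 0.18] F [-0.4  0.7  0.3] open 0.996 | todo [  1.5 -17.7  -0.1] -2.71
[0,2.7,0,-1.77,0.01,-0.15,g]
```

View pics/w1.png

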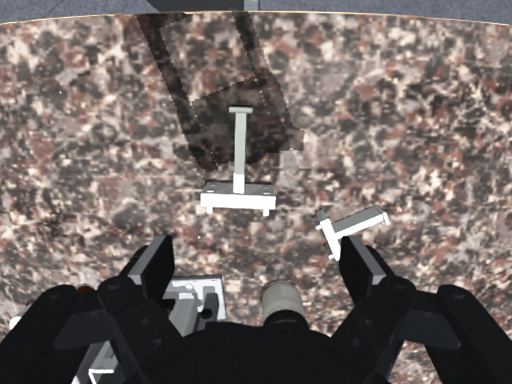

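```bash
python3 - <<'E'
import cv2
im=cv2.imread('pics/w1.png')
cv2.imwrite('pics/w1c.png',cv2.resize(im[90:225,170:300],None,fx=4.4,fy=4.4,interpolation=cv2.INTER_CUBIC))
E
```

```text
(no output)
```

View pics/w1c.png

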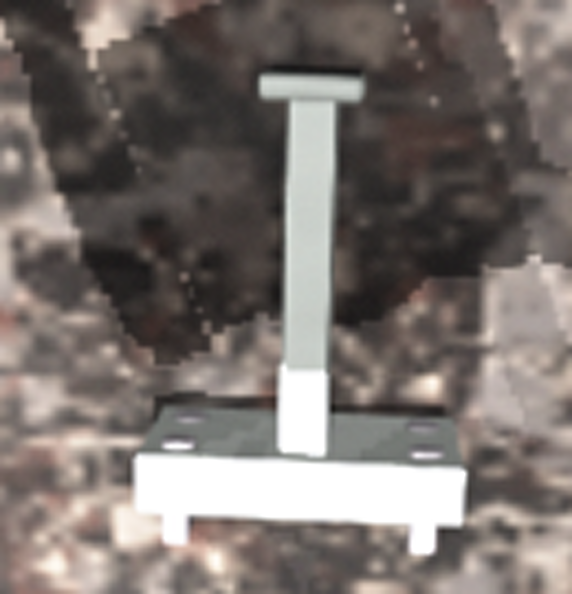

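```bash
python3 - <<'E'
from h import *
import json
s=json.load(open('w1.json'))
C=lambda a,b:((a+.5)/4.4+170-.5,(b+.5)/4.4+90-.5)
g={}
for n,p,z in (('FR',(135,456),48),('FL',(465,467),48),('RR',(134,514),48),('RL',(463,525),48),('armN_l',(286,103),40),('armN_r',(336,103),40),('arm_l',(278,452),40),('arm_r',(326,454),40)):
    g[n]=onz('wrist',C(*p),z,s);print(n,g[n].round(1))
for a,b in (('FR','FL'),('RR','RL')):
    d=g[b]-g[a];print(np.hypot(*d[:2]).round(1),'yaw',np.degrees(np.arctan2(-d[0],d[1])).round(2))
a=(g['arm_l']+g['arm_r'])/2;b=(g['armN_l']+g['armN_r'])/2;d=a-b;print('arm yaw',np.degrees(np.arctan2(d[1],d[0])).round(2),a.round(1))
print('rear mid',((g['RR']+g['RL'])/2).round(1))
for y in(-2.,-2.6):
  u=np.array([np.cos(np.radians(y)),np.sin(np.radians(y))]);print('grip',((g['RR']+g['RL'])[:2]/2-48*u).round(1))
E
```

```text
FR [463.6 101.4  48. ]
FL [466.6 189.1  48. ]
RR [480.1 100.2  48. ]
RL [483.1 188.9  48. ]
armN_l [372.7 142.8  40. ]
armN_r [372.7 155.3  40. ]
arm_l [465.1 138.8  40. ]
arm_r [465.6 151.8  40. ]
87.8 yaw -1.95
88.8 yaw -1.97
arm yaw -2.31 [465.3 145.3  40. ]
rear mid [481.6 144.6  48. ]
grip [433.6 146.2]
grip [433.7 146.7]
```

```bash
python3 -m crank '[[0,1.1,0,-1.0,0.5,-0.1,0.5],[0,1.1,0,-1.0,1.5,-0.1,0],[0,0,0,0,2.3,0,-0.2],[0,0,0,0,2.3,0,-0.2],[0,0,0,0,2.3,0,-0.2],[0,0,0,0,2.3,0,-0.2],[0,0,0,0,2.3,0,-0.2],[0,0,0,0,2.0,0,-0.2],[0,0,0,0,0.8,0,-0.2],[0,0,0,0,0,0,-0.2]]' 40; python3 - <<'E'
from h import *
plan([433.6,147.5,17],87.8,1)
s=r.sense();cv2.imwrite('pics/w2.png',cams.grab_frame('wrist'))
E
```

```text
clock: 3.53
eef_pos: [428.3, 131.3, 29.8]
tcp_rot: [-1.571, 0.001, 1.501]
contact_force: [0.2, 0.3, 0.3]
opening: 0.4
clock 3.53 pos [428.3 131.3  29.8] yaw 86.03 tilt deg [-0.01 -0.08] F [0.2 0.3 0.3] open 0.4 | todo [  5.3  16.2 -12.8] 1.77
[0,-1.8,0,1.65,1.28,-0.41,g]
```

View pics/w2.png

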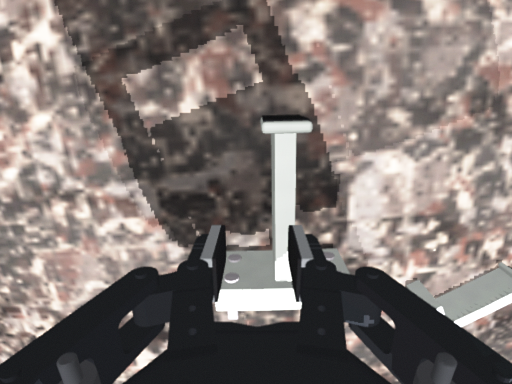

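```bash
python3 -m crank '[[0,-0.9,0,0.6,0,-0.2,-0.2],[0,-0.9,0,0.6,0,-0.2,-0.2],[0,0,0,0.1,0.2,0,-0.2],[0,0,0,0,0.4,0,-0.2],[0,0,0,0,0.4,0,-0.2],[0,0,0,0,0.2,0,-0.2],[0,0,0,0,0,0,-0.2],[0,0,0,0,0,0,-0.2],[0,0,0,0,0,0,-0.2],[0,0,0,0,0,0,-0.2]]' 40; python3 - <<'E'
from h import *
plan([433.6,146.5,17],87.8,1)
s=r.sense();cv2.imwrite('pics/w3.png',cams.grab_frame('wrist'))
E
```

```text
clock: 4.42
eef_pos: [437.3, 146.0, 22.1]
tcp_rot: [-1.579, -0.001, 1.535]
contact_force: [0.0, 0.6, -0.2]
opening: 0.4
clock 4.42 pos [437.3 146.   22.1] yaw 87.95 tilt deg [0.46 0.07] F [ 0.   0.6 -0.2] open 0.4 | todo [-3.7  0.5 -5.1] -0.15
[0,0.1,0,0.03,0.51,0.37,g]
```

View pics/w3.png

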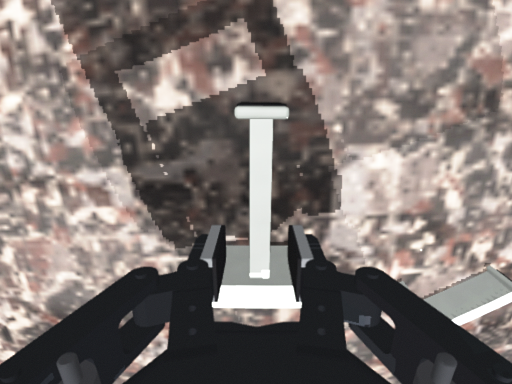

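```bash
python3 -m crank '[[0.4,0,0,0,0.25,0.2,-0.2],[0,0,0,0,0.2,0.15,-0.2],[0,0,0,0,0.05,0,-0.2],[0,0,0,0,0,0,-0.6],[0,0,0,0,0,0,-1],[0,0,0,0,0,0,-1],[0,0,0,0,0,0,-1],[0,0,0,0,0,0,-1],[0,0,0,0,0,0,-1],[0,0,0,0,0,0,-1]]' 50; python3 - <<'E'
from h import *
plan([433.6,146.5,17],87.8,1)
s=r.sense();cv2.imwrite('pics/w4.png',cams.grab_frame('wrist'))
E
```

```text
clock: 5.3
eef_pos: [433.8, 145.8, 17.3]
tcp_rot: [-1.572, -0.001, 1.535]
contact_force: [-0.6, -0.5, 0.6]
opening: -0.001
clock 5.3 pos [433.8 145.8  17.3] yaw 87.96 tilt deg [0.06 0.06] F [-0.6 -0.5  0.6] open -0.001 | todo [-0.2  0.7 -0.3] -0.16
[0,0.2,0,0.07,0.03,0.03,g]
```

View pics/w4.png

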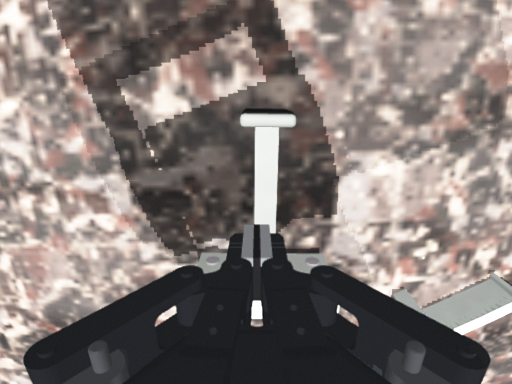

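```bash
python3 - <<'E'
from h import *
s=r.sense()
for n,P in dict(tcp=(433.8,145.8,17.3),tip=(433.8,145.8,6.3),armtop_l=(433.6,151.5,40),armtop_r=(433.6,139.5,40),endp=(371,149,50)).items(): print(n,proj('wrist',P,s).round(0))
print(s['opening'])
im=cv2.imread('pics/w4.png')
cv2.imwrite('pics/w4c.png',cv2.resize(im[90:340,180:340],None,fx=2.4*1,fy=2.4,interpolation=cv2.INTER_CUBIC))
for n in('side','top'):
    im=cams.grab_frame(n);cv2.imwrite(f'pics/{n}4.png',im)
    x=(100,150,260,270) if n=='side' else (140,200,300,310)
    cv2.imwrite(f'pics/{n}4c.png',cv2.resize(im[x[1]:x[3],x[0]:x[2]],None,fx=4.5,fy=4.5,interpolation=cv2.INTER_CUBIC))
E
```

```text
tcp [258. 222.]
tip [258. 215.]
armtop_l [269. 239.]
armtop_r [247. 240.]
endp [261. 125.]
0.002247358288620273
```

View pics/w4c.png

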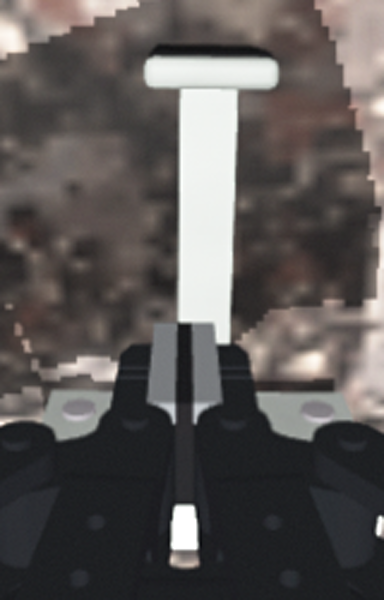

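View pics/side4c.png

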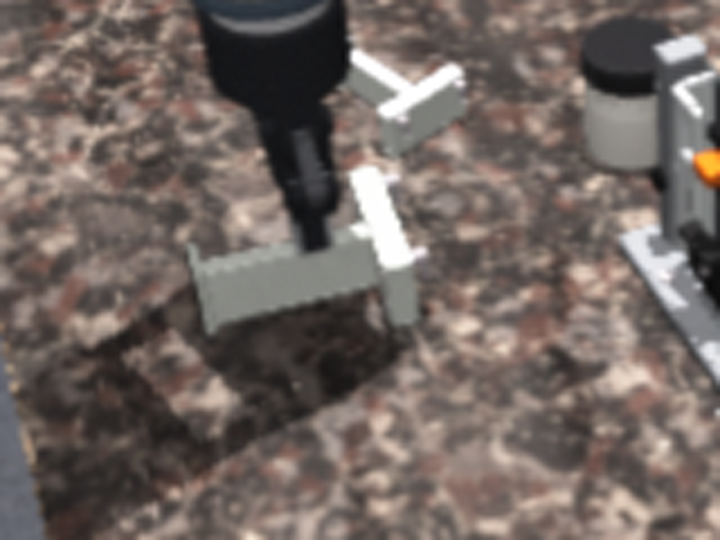

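```bash
python3 - <<'E'
from h import *
s=r.sense()
for z in (6.3,17,30,40,50): print(z,proj('side',(433.8,145.8,z)).round(1),proj('top',(433.8,145.8,z)).round(1),proj('wrist',(423,145.8,z),s).round(1))
print('bar rear top side',proj('side',(481.5,147,48)).round(1), 'arm end top',proj('side',(371,151,50)).round(1))
E
```

```text
6.3 [171.5 214.1] [210.8 267.2] [257.6 200.3]
17 [171.  211.1] [210.4 267.7] [257.7 206.2]
30 [170.4 207.5] [209.9 268.2] [257.8 214.5]
40 [169.9 204.6] [209.6 268.6] [257.9 221.7]
50 [169.4 201.7] [209.2 269. ] [258.  229.8]
bar rear top side [187.5 197.1] arm end top [144.2 207.1]
```

View pics/top4c.png

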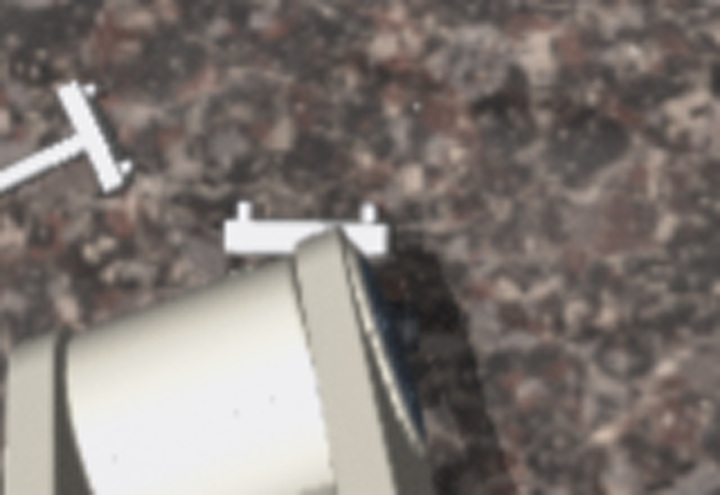

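```bash
python3 -m crank '[[0,0,0,0,0,0,-0.2],[0,0,0,0,0,0,-0.2],[0,0,0,0,0,0,-0.2],[0,0,0,0,0,0,-0.2],[0,0,0,0,0.2,0,-0.2],[0,0,0,0,0.2,0,-0.2],[0,0,0,0,0.2,0,-0.2],[0,0,0,0,0.2,0,-0.2],[0,0,0,0,0,0,-0.2],[0,0,0,0,0,0,-0.2]]' 50; python3 - <<'E'
from h import *
plan([433.6,146.5,10],87.8,1)
im=cams.grab_frame('wrist')
a=cv2.resize(im[200:350,170:350],None,fx=4,fy=4,interpolation=cv2.INTER_CUBIC)
im=cams.grab_frame('side')
b=cv2.resize(im[170:230,120:240],None,fx=6,fy=6,interpolation=cv2.INTER_CUBIC)
cv2.imwrite('pics/w5.png',a);cv2.imwrite('pics/s5.png',b)
E
```

```text
clock: 6.28
eef_pos: [433.5, 145.7, 8.0]
tcp_rot: [-1.571, -0.001, 1.535]
contact_force: [0.0, -0.2, 0.3]
opening: 0.398
clock 6.28 pos [433.5 145.7   8. ] yaw 87.96 tilt deg [0.01 0.04] F [ 0.  -0.2  0.3] open 0.398 | todo [0.1 0.8 2. ] -0.16
[0,0.2,0,0.08,-0.20,-0.01,g]
```

View pics/w5.png

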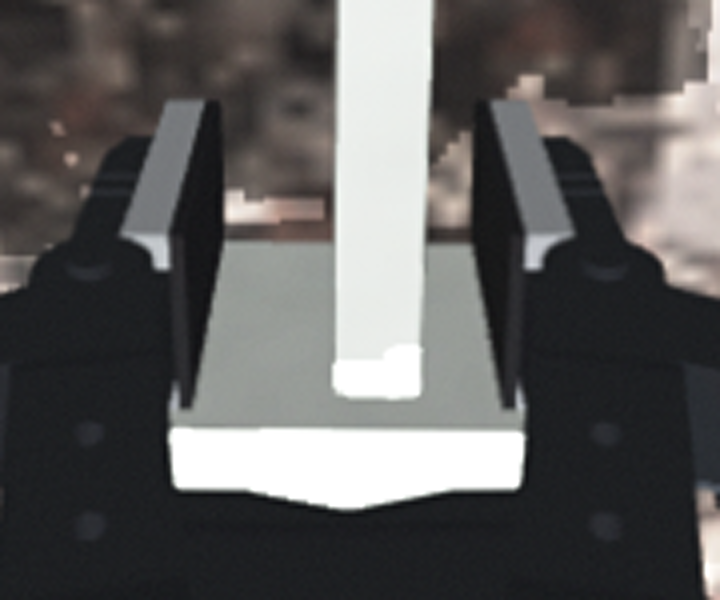

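View pics/s5.png

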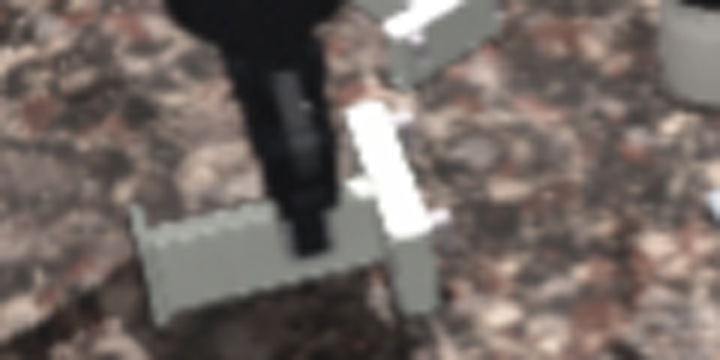

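```bash
python3 - <<'E'
from h import *
for z in (0,8,16,24,32): print(z,proj('side',(433.5,124,z)).round(1))
E
```

```text
0 [173.9 221.3]
8 [173.5 219.1]
16 [173.1 216.9]
24 [172.8 214.6]
32 [172.4 212.4]
```

```bash
python3 -m crank '[[0,0,0,0.05,0.3,0,-0.2],[0,0,0,0,0.3,0,-0.2],[0,0,0,0,0.3,0,-0.2],[0,0,0,0,0.3,0,-0.2],[0,0,0,0,0,0,-0.2],[0,0,0,0,0,0,-0.2],[0,0,0,0,0,0,-0.2],[0,0,0,0,0,0,-0.2],[0,0,0,0,0,0,-0.2],[0,0,0,0,0,0,-0.2]]' 50; python3 - <<'E'
from h import *
plan([433.6,146.5,-10],87.8,1)
im=cams.grab_frame('wrist')
a=cv2.resize(im[200:350,170:350],None,fx=4,fy=4,interpolation=cv2.INTER_CUBIC)
im=cams.grab_frame('side')
b=cv2.resize(im[150:230,120:240],None,fx=6,fy=6,interpolation=cv2.INTER_CUBIC)
cv2.imwrite('pics/w6.png',a);cv2.imwrite('pics/s6.png',b)
E
```

```text
clock: 7.22
eef_pos: [433.7, 146.3, -5.2]
tcp_rot: [-1.571, -0.001, 1.535]
contact_force: [-0.3, 0.6, -0.4]
opening: 0.398
clock 7.22 pos [433.7 146.3  -5.2] yaw 87.96 tilt deg [0.02 0.05] F [-0.3  0.6 -0.4] open 0.398 | todo [-0.1  0.2 -4.8] -0.16
[0,0.2,0,0.01,0.48,0.01,g]
```

View pics/s6.png

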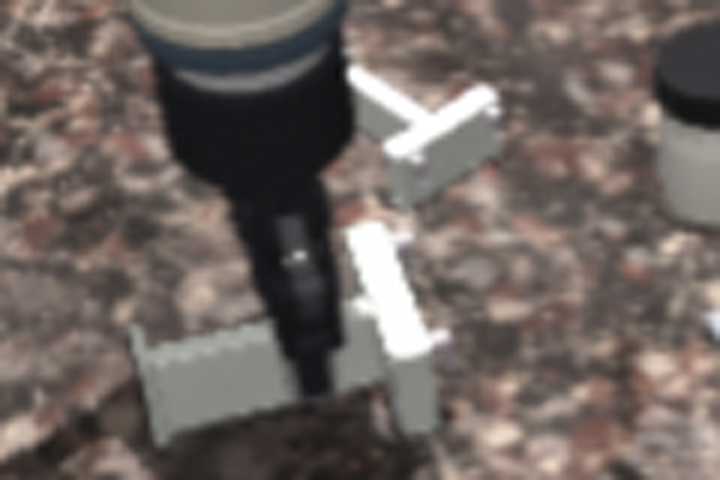

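```bash
python3 -m crank '[[0,0,0,0,0.3,0,-0.2],[0,0,0,0,0.3,0,-0.2],[0,0,0,0,0.3,0,-0.2],[0,0,0,0,0.1,0,-0.2],[0,0,0,0,0,0,-0.6],[0,0,0,0,0,0,-1],[0,0,0,0,0,0,-1],[0,0,0,0,0,0,-1],[0,0,0,0,0,0,-1],[0,0,0,0,0,0,-1]]' 50; python3 - <<'E'
from h import *
plan([433.6,146.5,-18],87.8,1)
im=cams.grab_frame('wrist')
a=cv2.resize(im[90:350,130:380],None,fx=2.3,fy=2.3,interpolation=cv2.INTER_CUBIC)
cv2.imwrite('pics/w7.png',a)
E
```

```text
clock: 8.15
eef_pos: [433.8, 146.5, -16.2]
tcp_rot: [-1.571, -0.001, 1.535]
contact_force: [-0.7, 1.2, -0.6]
opening: 0.134
clock 8.15 pos [433.8 146.5 -16.2] yaw 87.97 tilt deg [0.04 0.06] F [-0.7  1.2 -0.6] open 0.134 | todo [-0.2  0.  -1.8] -0.17
[0,0.2,0,0.00,0.18,0.02,g]
```

View pics/w7.png

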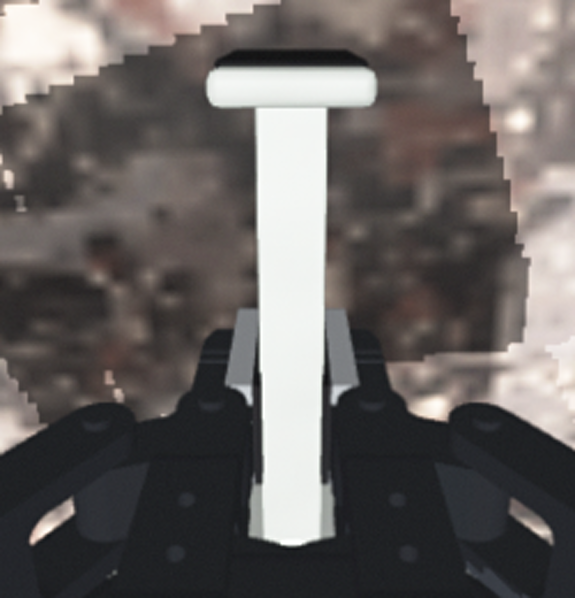

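```bash
python3 - <<'E'
import cv2
t=cv2.imread('pics/top0.png');s=cv2.imread('pics/side0.png')
cv2.imwrite('pics/t8.png',cv2.resize(t[158:204,212:294],None,fx=9,fy=9,interpolation=cv2.INTER_CUBIC))
cv2.imwrite('pics/s8.png',cv2.resize(s[155:247,234:306],None,fx=6.5,fy=6.5,interpolation=cv2.INTER_CUBIC))
E
```

```text
(no output)
```

View pics/t8.png

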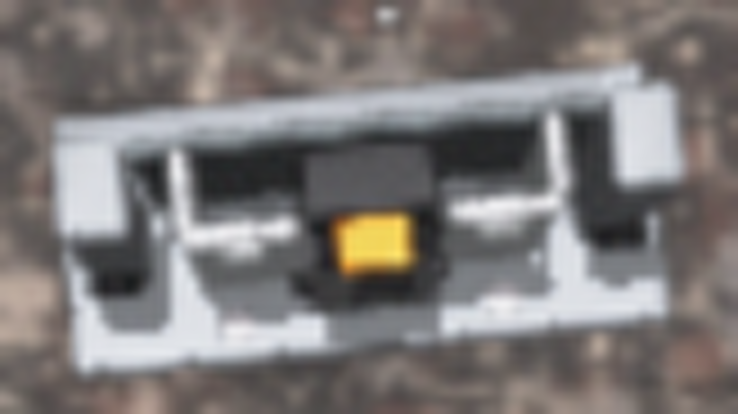

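View pics/s8.png

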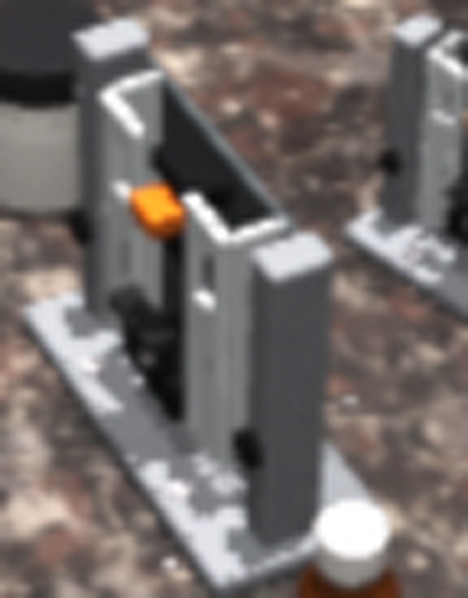

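```bash
python3 - <<'E'
from h import *
T=lambda a,b:((a+.5)/9+212-.5,(b+.5)/9+158-.5)
S=lambda a,b:((a+.5)/6.5+234-.5,(b+.5)/6.5+155-.5)
Q={}
for n,t,s in (('Lo',(187,240),(101,97)),('Li',(297,232),(139,135)),('Ri',(449,215),(184,199)),('Ro',(556,207),(227,240))):
    q=tri(ray('top',T(*t)),ray('side',S(*s)));e=[np.hypot(*(proj('top',q)-T(*t))).round(2),np.hypot(*(proj('side',q)-S(*s))).round(2)]
    Q[n]=q;print(n,q.round(1),e,'z152',onz('top',T(*t),152).round(1),'side152',onz('side',S(*s),152).round(1))
d=Q['Lo']-Q['Ro'];print(np.hypot(*d[:2]),np.degrees(np.arctan2(-d[0],d[1])),(Q['Lo']+Q['Ro'])/2)
for z in (148,152,156):
    a=onz('top',T(187,240),z);b=onz('top',T(556,207),z);d=a-b;print(z,np.hypot(*d[:2]).round(1),'yaw',np.degrees(np.arctan2(-d[0],d[1])).round(2),((a+b)/2).round(1))
# posts outer corners (front) & foot
for nm,p,z in (('L post front-outer',(63,237),150),('L post front-in',(120,237),150),('R post front-in',(618,186),150),('R post front-out',(680,180),150),('foot L',(78,373),9),('foot R',(668,318),9)):
    print(nm,onz('top',T(*p),z).round(1))
for nm,p,z in (('Rpost front-in(side)',(262,276),150),('Rpost front..',(325,258),150),('Rpost lf',(253,248),150),('Lpost',(85,57),150),('Lpost lf',(75,35),150)):
    print(nm,onz('side',S(*p),z).round(1))
E
```

```text
Lo [629.   81.7 141.1] [np.float64(0.52), np.float64(0.48)] z152 [628.9  80.9 152. ] side152 [622.8  69.1 152. ]
Li [631.3  53.6 142.8] [np.float64(0.04), np.float64(0.04)] z152 [630.2  53.6 152. ] side152 [627.1  43.2 152. ]
Ri [633.9  15.6 141. ] [np.float64(0.38), np.float64(0.37)] z152 [633.4  15.8 152. ] side152 [627.8   3.9 152. ]
Ro [636.7 -11.9 142.2] [np.float64(0.37), np.float64(0.36)] z152 [634.7 -10.9 152. ] side152 [632.8 -22.1 152. ]
93.83400860165871 4.6776785113375645 [632.84764015  34.89251076 141.6357705 ]
148 92.5 yaw 3.61 [632.3  34.9 148. ]
152 92.0 yaw 3.61 [631.8  35.  152. ]
156 91.6 yaw 3.61 [631.4  35.1 156. ]
L post front-outer [630.7 111.7 150. ]
L post front-in [630.3  97.6 150. ]
R post front-in [639.8 -26.7 150. ]
R post front-out [640.9 -42.3 150. ]
foot L [607.3 117.9   9. ]
foot R [618.5 -52.2   9. ]
Rpost front-in(side) [637.2 -41.9 150. ]
Rpost front.. [661.2 -42.  150. ]
Rpost lf [640.4 -27.4 150. ]
Lpost [627.3  96.2 150. ]
Lpost lf [628.9 110.3 150. ]
```

```bash
python3 -m crank '[[0,0,0,0,-0.5,0,-1],[0,0,0,0,-1.0,0,-1],[0,0,0,0,-1.5,0,-1],[0,0,0,0,-1.5,0,-1],[0,0,0,0,-1.5,0,-1],[0,0,0,0,-1.2,0,-1],[0,0,0,0,-0.6,0,-1],[0,0,0,0,0,0,-1],[0,0,0,0,0,0,-1],[0,0,0,0,0,0,-1]]' 60; python3 -c "
from h import *
plan([549.7,29.3,72],93.9,8)"
```

```text
clock: 9.03
eef_pos: [431.7, 145.7, 68.7]
tcp_rot: [-1.569, -0.0, 1.535]
contact_force: [-0.2, 0.9, -2.4]
opening: 0.133
clock 9.03 pos [431.7 145.7  68.7] yaw 87.95 tilt deg [-0.09  0.02] F [-0.2  0.9 -2.4] open 0.133 | todo [ 118.  -116.4    3.3] 5.95
[0,-0.7,0,-1.40,-0.04,-1.53,g]
[0,-0.7,0,-1.42,-0.04,-1.51,g]
[0,-0.7,0,-1.44,-0.04,-1.49,g]
[0,-0.7,0,-1.46,-0.04,-1.47,g]
[0,-0.7,0,-1.48,-0.04,-1.45,g]
[0,-0.7,0,-1.50,-0.04,-1.43,g]
[0,-0.7,0,-1.52,-0.04,-1.41,g]
[0,-0.7,0,-1.53,-0.04,-1.39,g]
```

```bash
python3 -m crank '[[0,-0.7,0,-1.4,0,-1.4,-1],[0,-0.7,0,-1.4,0,-1.4,-1],[0,-0.7,0,-1.4,0,-1.4,-1],[0,-0.7,0,-1.4,0,-1.4,-1],[0,-0.7,0,-1.4,0,-1.4,-1],[0,-0.7,0,-1.4,0,-1.4,-1],[0,-0.7,0,-1.2,0,-1.2,-1],[0,-0.4,0,-0.6,0,-0.6,-1],[0,0,0,0,0,0,-1],[0,0,0,0,0,0,-1]]'; python3 -c "
from h import *
plan([549.7,29.3,70],93.9,3)"
```

```text
clock: 9.87
eef_pos: [531.8, 38.9, 59.5]
tcp_rot: [-1.554, 0.001, 1.633]
contact_force: [-0.5, 0.6, -2.4]
opening: 0.133
clock 9.87 pos [531.8  38.9  59.5] yaw 93.57 tilt deg [-0.96 -0.1 ] F [-0.5  0.6 -2.4] open 0.133 | todo [17.9 -9.6 10.5] 0.33
[0,-0.1,0,-0.36,-0.35,-0.58,g]
[0,-0.1,0,-0.36,-0.35,-0.57,g]
[0,-0.1,0,-0.36,-0.35,-0.57,g]
```

```bash
python3 -m crank '[[-0.5,-0.1,0,-0.3,-0.3,-0.4,-1],[-0.4,-0.1,0,-0.3,-0.3,-0.4,-1],[0,-0.1,0,-0.3,-0.3,-0.3,-1],[0,0,0,-0.1,-0.1,0,-1],[0,0,0,0,0,0,-1],[0,0,0,0,0,0,-1],[0,0,0,0,0,0,-1],[0,0,0,0,0,0,-1],[0,0,0,0,0,0,-1],[0,0,0,0,0,0,-1]]'; python3 - <<'E'
from h import *
plan([549.7,29.3,70],93.9,3)
im=cams.grab_frame('top');cv2.imwrite('pics/top9.png',im)
cv2.imwrite('pics/t9.png',cv2.resize(im[158:248,200:300],None,fx=6.6,fy=6.6,interpolation=cv2.INTER_CUBIC))
im=cams.grab_frame('side');cv2.imwrite('pics/side9.png',im)
cv2.imwrite('pics/s9.png',cv2.resize(im[140:250,180:310],None,fx=5.4,fy=5.4,interpolation=cv2.INTER_CUBIC))
im=cams.grab_frame('wrist');cv2.imwrite('pics/w9.png',im)
E
```

```text
clock: 10.7
eef_pos: [541.1, 31.6, 70.2]
tcp_rot: [-1.569, 0.0, 1.641]
contact_force: [0.6, 1.0, -2.2]
opening: 0.135
clock 10.7 pos [541.1  31.6  70.2] yaw 94.02 tilt deg [-0.13 -0.01] F [ 0.6  1.  -2.2] open 0.135 | todo [ 8.6 -2.3 -0.2] -0.12
[0,0.0,0,-0.10,0.01,-0.28,g]
[0,0.0,0,-0.10,0.01,-0.28,g]
[0,0.0,0,-0.10,0.01,-0.28,g]
```

View pics/t9.png

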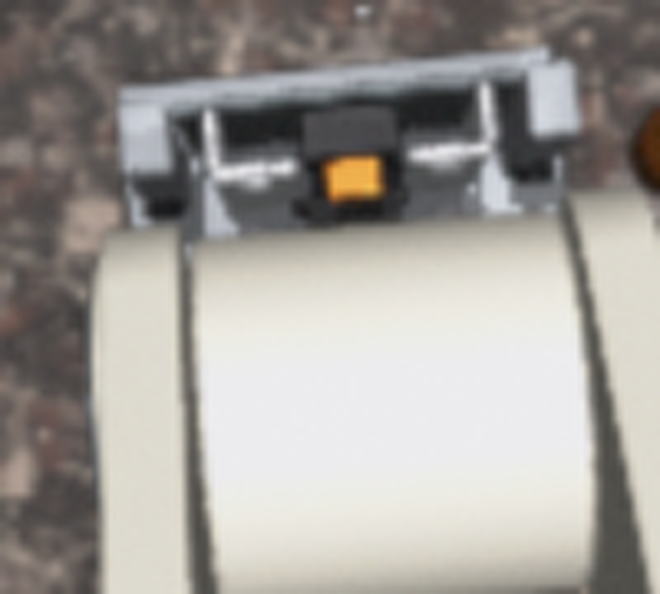

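View pics/s9.png

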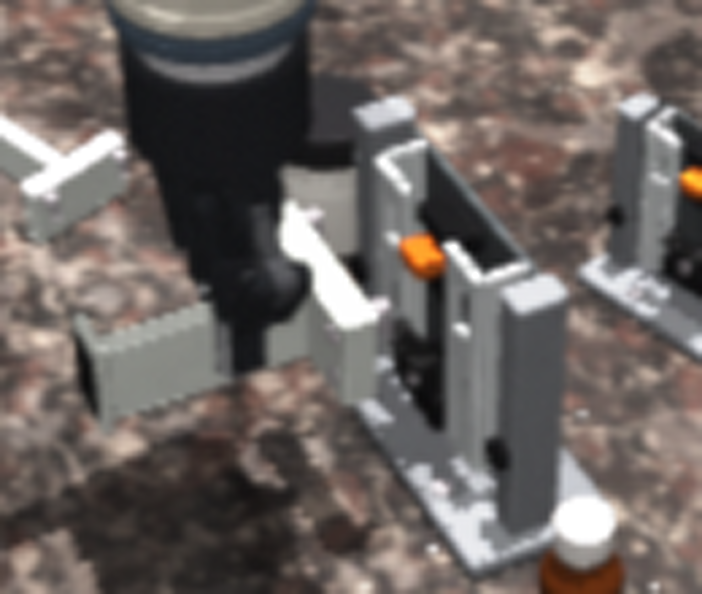

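View pics/w9.png

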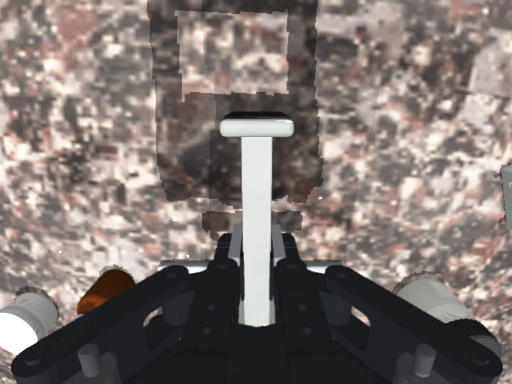

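```bash
python3 - <<'E'
from h import *
s8=lambda a,b:((a+.5)/6.5+234-.5,(b+.5)/6.5+155-.5)
s9=lambda a,b:((a+.5)/5.4+180-.5,(b+.5)/5.4+140-.5)
yaw=np.radians(3.9);O=np.array([632.5,35,0]);u=np.array([np.cos(yaw),np.sin(yaw),0]);v=np.array([-u[1],u[0],0])
def face(p,x=0):
    o,d=ray('side',p);t=((O+x*u-o)@u)/(d@u);P=o+d*t;return ((P-O)@v).round(1),P[2].round(1)
for n,p in dict(slotR_low=(205,298),slotR_top=(209,245),slotL_white=(121,189),slotL_mid=(125,245),topLo=(101,100),topLi=(139,138),topRi=(184,202),topRo=(227,243)).items(): print(n,face(s8(*p)))
print('pawl front',face(s8(160,232),-8),face(s8(133,205),-8))
s=r.sense();T=np.array(s['eef_pos']);a=np.radians(4.0-0);a=np.radians(94.02-90);bu=np.array([np.cos(a),np.sin(a),0]);bv=np.array([-bu[1],bu[0],0])
B=T+48*bu;B[2]=T[2]+16.2
inv=lambda q:((np.array(q)+.5-np.array([180,140]))*5.4-.5).round(0)
for n,c in dict(RRtop=(0,-44,48),RRbot=(0,-44,0),RLtop=(0,44,48),FRtop=(-16,-44,48),clawR=(10,-34,44),endtop=(-110,0,50),endbot=(-113,-13,0)).items():
    P=B+c[0]*bu+c[1]*bv+[0,0,c[2]];print(n,inv(proj('side',P)))
print('stand origin preds in s9: slotR low', inv(proj('side',O-34*v+[0,0,104])))
E
python3 - <<'E'
import cv2
im=cv2.imread('pics/side9.png')
cv2.imwrite('pics/s9b.png',cv2.resize(im[160:235,225:285],None,fx=8,fy=8,interpolation=cv2.INTER_CUBIC))
E
```

```text
slotR_low (np.float64(-34.9), np.float64(105.1))
slotR_top (np.float64(-37.3), np.float64(132.7))
slotL_white (np.float64(33.7), np.float64(105.3))
slotL_mid (np.float64(30.7), np.float64(79.2))
topLo (np.float64(50.1), np.float64(136.9))
topLi (np.float64(18.3), np.float64(141.7))
topRi (np.float64(-17.8), np.float64(138.1))
topRo (np.float64(-50.5), np.float64(144.1))
pawl front (np.float64(-14.4), np.float64(124.3)) (np.float64(7.5), np.float64(120.5))
RRtop [379. 318.]
RRbot [380. 399.]
RLtop [292. 200.]
FRtop [345. 329.]
clawR [390. 303.]
endtop [ 97. 332.]
endbot [112. 438.]
stand origin preds in s9: slotR low [461. 329.]
```

View pics/s9b.png

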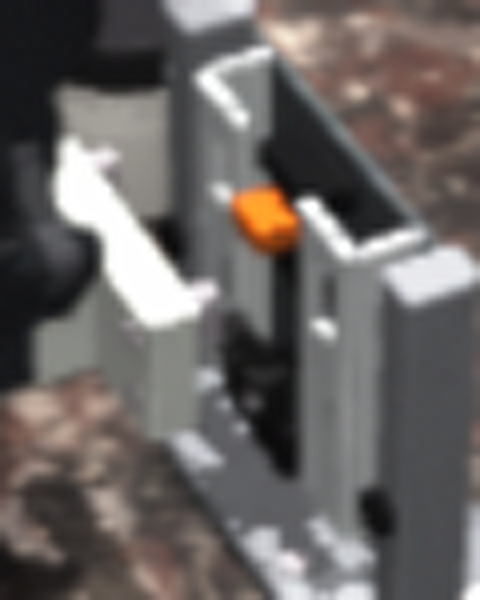

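```bash
python3 -m crank '[[0,0.1,0,-0.15,0.1,-0.3,-1],[0,0,0,-0.15,0.15,-0.5,-1],[0,0,0,0,0.1,-0.5,-1],[0,0,0,0,0,-0.5,-1],[0,0,0,0,0,-0.4,-1],[0,0,0,0,0,-0.2,-1],[0,0,0,0,0,0,-1],[0,0,0,0,0,0,-1],[0,0,0,0,0,0,-1],[0,0,0,0,0,0,-1]]'; cat >> h.py <<'E'
yw=np.radians(3.9);O=np.array([632.5,35,0]);U=np.array([np.cos(yw),np.sin(yw),0]);V=np.array([-U[1],U[0],0])
def st():
    s=r.sense();T=np.array(s['eef_pos']);R=Ro.from_euler('xyz',s['tcp_rot']).as_matrix()
    a=np.arctan2(R[1,0],R[0,0])-np.pi/2
    B=T+48*np.array([np.cos(a),np.sin(a),0]);z=T[2]+16.2
    F=np.array(s['contact_force']);M=np.array(s['wrist_torque'])
    print('t',round(s['clock'],2),'bracket in stand x,y,z',((B-O)@U).round(1),((B-O)@V).round(1),z.round(1),'yaw',np.degrees(a).round(2),'tilt',np.degrees(np.arcsin(R[:2,1])).round(2),'F u,v,z',(F@U).round(1),(F@V).round(1),F[2].round(1),'M',M.round(2),'open',round(s['opening'],3))
E
python3 -c "
from h import *
st()"
```

```text
clock: 11.68
eef_pos: [568.5, 30.0, 65.7]
tcp_rot: [-1.568, 0.0, 1.639]
contact_force: [-0.2, 0.1, -1.9]
opening: 0.129
t 11.68 bracket in stand x,y,z -16.2 -0.7 81.9 yaw 3.9 tilt [-0.14 -0.01] F u,v,z -0.2 0.1 -1.9 M [-0.01  0.02 -0.01] open 0.129
```

```bash
python3 -m crank '[[-0.1,0,0,0,-0.1,-0.1,-1],[0,0,0,0,0,-0.2,-1],[0,0,0,0,0,-0.1,-1],[0,0,0,0,0,0,-1],[0,0,0,0,0,0,-1],[0,0,0,0,0,0,-1],[0,0,0,0,0,0,-1],[0,0,0,0,0,0,-1],[0,0,0,0,0,0,-1],[0,0,0,0,0,0,-1]]'
python3 - <<'E'
from h import *
st()
im=cams.grab_frame('side');cv2.imwrite('pics/side10.png',im)
cv2.imwrite('pics/s10.png',cv2.resize(im[160:235,225:285],None,fx=8,fy=8,interpolation=cv2.INTER_CUBIC))
E
```

```text
clock: 12.52
eef_pos: [572.3, 30.3, 67.0]
tcp_rot: [-1.57, 0.0, 1.639]
contact_force: [0.6, 0.6, -1.6]
opening: 0.134
t 12.52 bracket in stand x,y,z -12.4 -0.6 83.2 yaw 3.9 tilt [-0.04 -0.01] F u,v,z 0.6 0.6 -1.6 M [ 0.04  0.02 -0.05] open 0.134
```

View pics/s10.png

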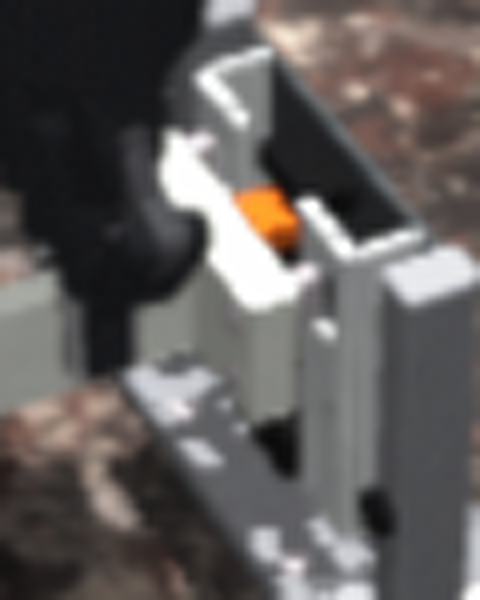

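```bash
python3 -m crank '[[0,0,0,0,0,-0.1,-1],[0,0,0,0,0,-0.15,-1],[0,0,0,0,0,-0.1,-1],[0,0,0,0,0,0,-1],[0,0,0,0,0,0,-1],[0,0,0,0,0,0,-1],[0,0,0,0,0,0,-1],[0,0,0,0,0,0,-1],[0,0,0,0,0,0,-1],[0,0,0,0,0,0,-1]]'
python3 -c "
from h import *
st()"
```

```text
clock: 13.4
eef_pos: [575.7, 30.5, 66.8]
tcp_rot: [-1.569, 0.0, 1.639]
contact_force: [-0.1, -1.0, -1.5]
opening: 0.131
t 13.4 bracket in stand x,y,z -9.0 -0.6 83.0 yaw 3.9 tilt [-0.09 -0.01] F u,v,z -0.2 -1.0 -1.5 M [ 0.02  0.08 -0.02] open 0.131
```

No contact yet; continue gently.

```bash
python3 -m crank '[[0,0,0,0,0,-0.1,-1],[0,0,0,0,0,-0.15,-1],[0,0,0,0,0,-0.15,-1],[0,0,0,0,0,0,-1],[0,0,0,0,0,0,-1],[0,0,0,0,0,0,-1],[0,0,0,0,0,0,-1],[0,0,0,0,0,0,-1],[0,0,0,0,0,0,-1],[0,0,0,0,0,0,-1]]'
python3 -c "
from h import *
st()"
```

```text
clock: 14.23
eef_pos: [579.2, 30.8, 66.6]
tcp_rot: [-1.567, 0.0, 1.639]
contact_force: [-0.9, 0.7, -1.2]
opening: 0.128
t 14.23 bracket in stand x,y,z -5.5 -0.6 82.8 yaw 3.9 tilt [-0.2  -0.02] F u,v,z -0.9 0.8 -1.2 M [-0.04  0.17  0.  ] open 0.128
```

```bash
python3 -m crank '[[-0.1,0,0,0,0,-0.1,-1],[0,0,0,0,0,-0.15,-1],[0,0,0,0,0,-0.1,-1],[0,0,0,0,0,0,-1],[0,0,0,0,0,0,-1],[0,0,0,0,0,0,-1],[0,0,0,0,0,0,-1],[0,0,0,0,0,0,-1],[0,0,0,0,0,0,-1],[0,0,0,0,0,0,-1]]'
python3 - <<'E'
from h import *
st()
im=cams.grab_frame('side');cv2.imwrite('pics/side11.png',im)
cv2.imwrite('pics/s11.png',cv2.resize(im[160:235,225:285],None,fx=8,fy=8,interpolation=cv2.INTER_CUBIC))
E
```

```text
clock: 15.07
eef_pos: [582.6, 31.0, 66.5]
tcp_rot: [-1.568, 0.0, 1.639]
contact_force: [-1.0, -0.6, -1.8]
opening: 0.131
t 15.07 bracket in stand x,y,z -2.0 -0.6 82.7 yaw 3.91 tilt [-0.13 -0.01] F u,v,z -1.0 -0.5 -1.8 M [0.01 0.23 0.  ] open 0.131
```

View pics/s11.png

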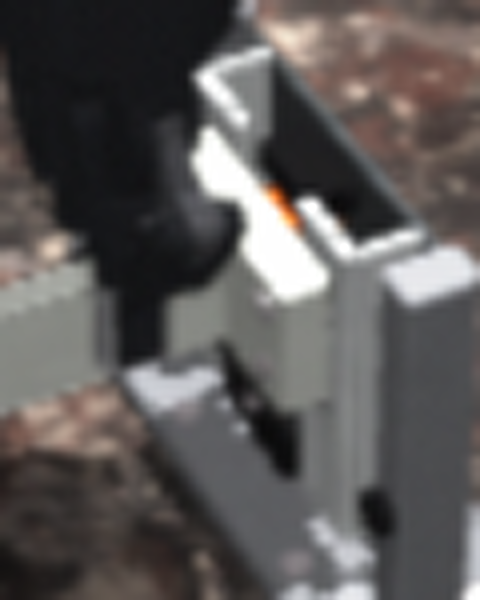

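```bash
python3 -m crank '[[-0.1,0,0,0,0,-0.1,-1],[0,0,0,0,0,-0.1,-1],[0,0,0,0,0,-0.1,-1],[0,0,0,0,0,0,-1],[0,0,0,0,0,0,-1],[0,0,0,0,0,0,-1],[0,0,0,0,0,0,-1],[0,0,0,0,0,0,-1],[0,0,0,0,0,0,-1],[0,0,0,0,0,0,-1]]'
python3 - <<'E'
from h import *
st()
E
```

```text
clock: 15.95
eef_pos: [583.5, 31.0, 66.0]
tcp_rot: [-1.566, 0.0, 1.639]
contact_force: [-2.3, -0.3, -1.6]
opening: 0.132
t 15.95 bracket in stand x,y,z -1.2 -0.6 82.2 yaw 3.92 tilt [-0.29 -0.03] F u,v,z -2.3 -0.1 -1.6 M [-0.01  0.32  0.02] open 0.132
```

```bash
python3 -m crank '[[-0.1,0,0,0,0.1,-0.03,-1],[-0.1,0,0,0,0.1,-0.03,-1],[0,0,0,0,0.1,-0.03,-1],[0,0,0,0,0.1,0,-1],[0,0,0,0,0,0,-1],[0,0,0,0,0,0,-1],[0,0,0,0,0,0,-1],[0,0,0,0,0,0,-1],[0,0,0,0,0,0,-1],[0,0,0,0,0,0,-1]]'
python3 - <<'E'
from h import *
st()
E
```

```text
clock: 16.78
eef_pos: [583.6, 31.1, 61.3]
tcp_rot: [-1.568, 0.0, 1.639]
contact_force: [-3.3, 0.2, -0.1]
opening: 0.128
t 16.78 bracket in stand x,y,z -1.0 -0.6 77.5 yaw 3.93 tilt [-0.16 -0.02] F u,v,z -3.3 0.4 -0.1 M [-0.05  0.4   0.03] open 0.128
```

```bash
python3 -m crank '[[0,0,0,0,0.08,0,-1],[0,0,0,0,0.08,0,-1],[0,0,0,0,0.05,0,-1],[0,0,0,0,0,0,-1],[0,0,0,0,0,0,-1],[0,0,0,0,0,0,-1],[0,0,0,0,0,0,-1],[0,0,0,0,0,0,-1],[0,0,0,0,0,0,-1],[0,0,0,0,0,0,-1]]'
python3 - <<'E'
from h import *
st()
im=cams.grab_frame('side');cv2.imwrite('pics/side12.png',im)
cv2.imwrite('pics/s12.png',cv2.resize(im[160:235,225:285],None,fx=8,fy=8,interpolation=cv2.INTER_CUBIC))
E
```

```text
clock: 17.62
eef_pos: [583.7, 31.1, 59.1]
tcp_rot: [-1.568, 0.0, 1.639]
contact_force: [-3.3, -0.7, -0.6]
opening: 0.13
t 17.62 bracket in stand x,y,z -1.0 -0.6 75.3 yaw 3.93 tilt [-0.15 -0.02] F u,v,z -3.4 -0.4 -0.6 M [0.01 0.35 0.05] open 0.13
```

View pics/s12.png

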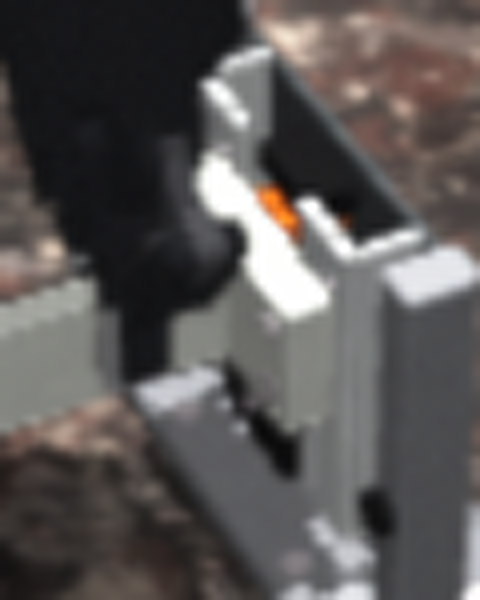

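```bash
python3 -m crank '[[0,0,0,0,0.07,0,-1],[0,0,0,0,0.07,0,-1],[0,0,0,0,0.05,0,-1],[0,0,0,0,0,0,-1],[0,0,0,0,0,0,-1],[0,0,0,0,0,0,-1],[0,0,0,0,0,0,-1],[0,0,0,0,0,0,-1],[0,0,0,0,0,0,-1],[0,0,0,0,0,0,-1]]'
python3 - <<'E'
from h import *
st()
E
```

```text
clock: 18.5
eef_pos: [583.6, 31.1, 57.0]
tcp_rot: [-1.568, 0.0, 1.639]
contact_force: [-2.8, -0.0, -0.1]
opening: 0.128
t 18.5 bracket in stand x,y,z -1.0 -0.5 73.2 yaw 3.93 tilt [-0.16 -0.01] F u,v,z -2.8 0.2 -0.1 M [0.02 0.39 0.05] open 0.128
```

```bash
python3 -m crank '[[0,0,0,0,0.07,0,-1],[0,0,0,0,0.07,0,-1],[0,0,0,0,0.05,0,-1],[0,0,0,0,0,0,-1],[0,0,0,0,0,0,-1],[0,0,0,0,0,0,-1],[0,0,0,0,0,0,-1],[0,0,0,0,0,0,-1]
,[0,0,0,0,0,0,-1],[0,0,0,0,0,0,-1]]'
python3 - <<'E'
from h import *
st()
im=cams.grab_frame('side');cv2.imwrite('pics/side13.png',im)
cv2.imwrite('pics/s13.png',cv2.resize(im[160:235,225:285],None,fx=8,fy=8,interpolation=cv2.INTER_CUBIC))
E
```

```text
clock: 19.33
eef_pos: [583.7, 31.1, 56.0]
tcp_rot: [-1.568, 0.0, 1.639]
contact_force: [-3.8, -0.7, 2.1]
opening: 0.132
t 19.33 bracket in stand x,y,z -1.0 -0.5 72.2 yaw 3.93 tilt [-0.14 -0.01] F u,v,z -3.8 -0.5 2.1 M [-0.01  0.51  0.04] open 0.132
```

View pics/s13.png

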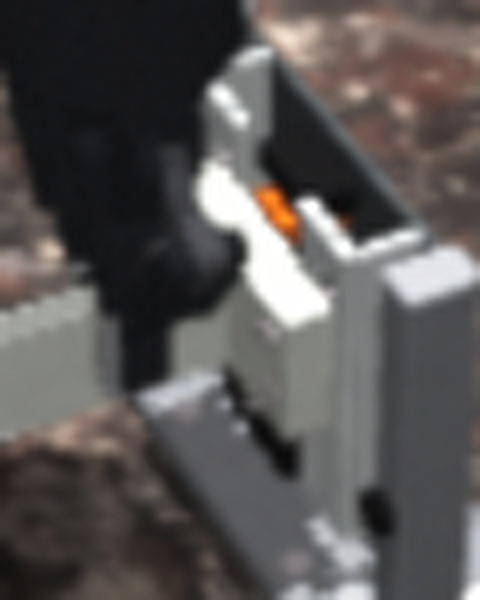

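```bash
python3 -m crank '[[0,0,0,0,0,0,-0.5],[0,0,0,0,0,0,0],[0,0,0,0,0,0,0.1],[0,0,0,0,0,0,0.1],[0,0,0,0,-0.5,0,0.1],[0,0,0,0,-1.0,0,0.1],[0,0,0,0,-1.5,0,0.1],[0,0,0,0,-1.5,0,0.1],[0,0,0,0,-1.5,0,0.1],[0,0,0,0,-1.0,0,0.1]]'
python3 - <<'E'
from h import *
st()
im=cams.grab_frame('side');cv2.imwrite('pics/side14.png',im)
cv2.imwrite('pics/s14.png',cv2.resize(im[130:240,190:300],None,fx=5.4,fy=5.4,interpolation=cv2.INTER_CUBIC))
E
```

```text
clock: 20.22
eef_pos: [586.8, 31.3, 130.8]
tcp_rot: [-1.574, 0.0, 1.639]
contact_force: [0.3, 0.0, 0.4]
opening: 0.55
t 20.22 bracket in stand x,y,z 2.1 -0.6 147.0 yaw 3.91 tilt [0.17 0.01] F u,v,z 0.3 0.0 0.4 M [ 0.02 -0.02  0.01] open 0.55
```

View pics/s14.png

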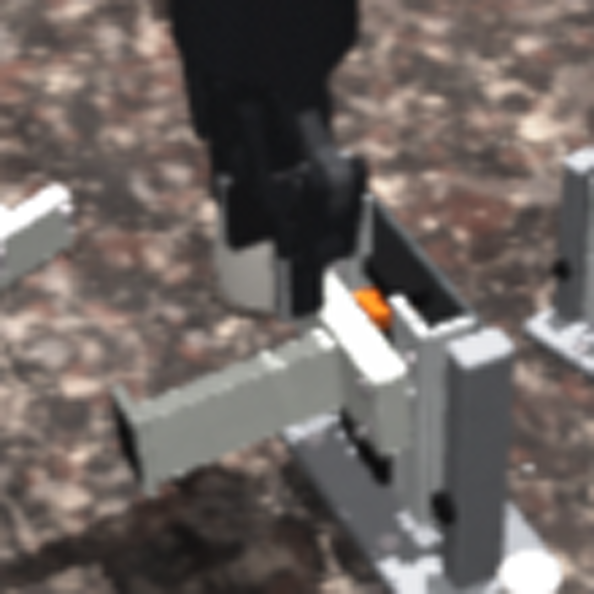

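```bash
python3 -m crank '[[0,0,0,0,-0.3,0,0.1],[0,0,0,0,0,0,0.1],[0.2,0,0,0,0,-0.4,0.1],[0,0,0,0,0,-0.6,0.1],[0,0,0,0,0,-0.6,0.1],[0,0,0,0,0,-0.5,0.1],[0,0,0,0,0,-0.3,0.1],[0,0,0,0,0,0,0.1],[0,0,0,0,0,0,0.1],[0,0,0,0,0,0,0.1]]'
python3 - <<'E'
from h import *
st()
for n in('side','top'):
    im=cams.grab_frame(n);cv2.imwrite(f'pics/{n}15.png',im)
    if n=='side':cv2.imwrite('pics/s15.png',cv2.resize(im[110:240,190:310],None,fx=4.6,fy=4.6,interpolation=cv2.INTER_CUBIC))
cv2.imwrite('pics/w15.png',cams.grab_frame('wrist'))
E
```

```text
clock: 21.1
eef_pos: [614.1, 33.1, 133.6]
tcp_rot: [-1.57, 0.0, 1.639]
contact_force: [-0.4, 0.2, 0.2]
opening: 0.548
t 21.1 bracket in stand x,y,z 29.5 -0.6 149.8 yaw 3.9 tilt [-0.03 -0.01] F u,v,z -0.4 0.2 0.2 M [ 0.   -0.02 -0.  ] open 0.548
```

View pics/s15.png

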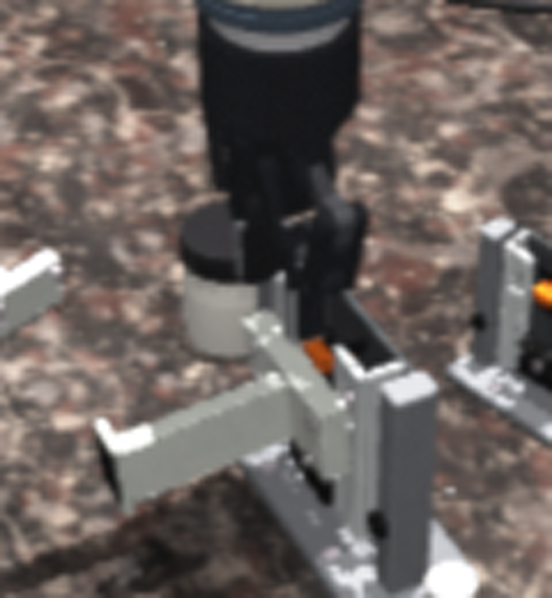

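View pics/w15.png

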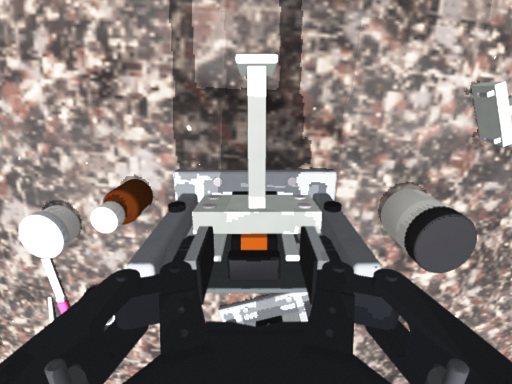

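```bash
python3 -m crank '[[0,0,0,0.05,0,-0.15,0.1],[0,0,0,0,0,-0.15,0.1],[0,0,0,0,0.3,0,0.1],[0,0,0,0,0.6,0,0.1],[0,0,0,0,0.6,0,0.1],[0,0,0,0,0.6,0,0.1],[0,0,0,0,0.3,0,0.1],[0,0,0,0,0,0,0.1],[0,0,0,0,0,0,0.1],[0,0,0,0,0,0,0.1]]'
python3 - <<'E'
from h import *
st()
n='side'
im=cams.grab_frame(n);cv2.imwrite(f'pics/{n}16.png',im)
cv2.imwrite('pics/s16.png',cv2.resize(im[130:220,220:300],None,fx=6.6,fy=6.6,interpolation=cv2.INTER_CUBIC))
cv2.imwrite('pics/w16.png',cams.grab_frame('wrist'))
E
```

```text
clock: 22.08
eef_pos: [616.1, 33.9, 106.6]
tcp_rot: [-1.569, 0.0, 1.639]
contact_force: [-0.3, 0.3, -0.4]
opening: 0.544
t 22.08 bracket in stand x,y,z 31.6 -0.0 122.8 yaw 3.9 tilt [-0.09 -0.01] F u,v,z -0.2 0.3 -0.4 M [0.03 0.   0.04] open 0.544
```

View pics/s16.png

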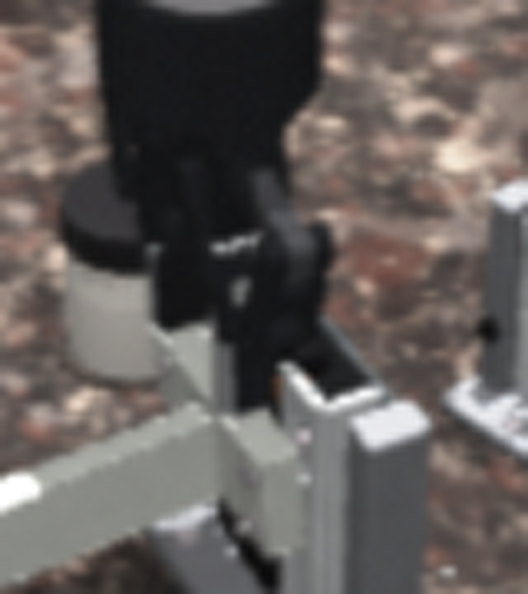

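View pics/w16.png

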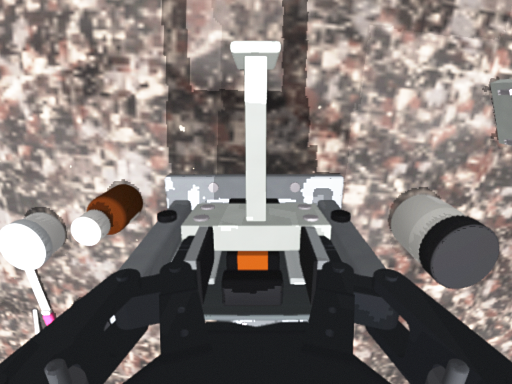

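```bash
python3 - <<'E'
from h import *
inv=lambda q:((np.array(q)+.5-np.array([220,130]))*6.6-.5).round(0)
for y in (-23,-31):
  for x in (-27,-22,-16,-10,-5,0):
    for z in (130,): print(y,x,z,inv(proj('side',O+x*U+y*V+[0,0,z])))
s=r.sense()
for x in (-27,-22,-19,-16,-10): print(x,proj('wrist',O+x*U-23*V+[0,0,131],s).round(0),'bar front',proj('wrist',O-17*U-23*V+[0,0,120],s).round(0),proj('wrist',O-1*U-23*V+[0,0,120],s).round(0))
im=cv2.imread('pics/w16.png');cv2.imwrite('pics/w16c.png',cv2.resize(im[190:330,160:360],None,fx=4,fy=4,interpolation=cv2.INTER_CUBIC))
E
```

```text
-23 -27 130 [218. 419.]
-23 -22 130 [231. 414.]
-23 -16 130 [246. 409.]
-23 -10 130 [261. 404.]
-23 -5 130 [273. 400.]
-23 0 130 [286. 396.]
-31 -27 130 [228. 432.]
-31 -22 130 [241. 428.]
-31 -16 130 [256. 423.]
-31 -10 130 [271. 418.]
-31 -5 130 [284. 413.]
-31 0 130 [296. 409.]
-27 [216. 223.] bar front [219. 231.] [220. 255.]
-22 [216. 231.] bar front [219. 231.] [220. 255.]
-19 [216. 236.] bar front [219. 231.] [220. 255.]
-16 [217. 241.] bar front [219. 231.] [220. 255.]
-10 [217. 251.] bar front [219. 231.] [220. 255.]
```

View pics/w16c.png

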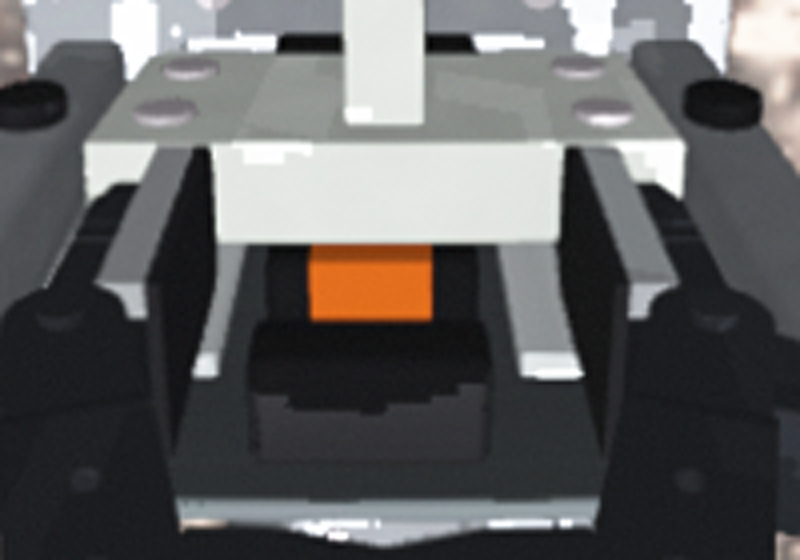

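```bash
python3 -m crank '[[0,0,0,0,0.2,0,0.1],[0,0,0,0,0.2,0,0.1],[0,0,0,0,0.1,0,0.1],[0,0,0,0,0,0,0.1],[0,0,0,0,0,0,0.1],[0,0,0,0,0,0,0.1],[0,0,0,0,0.1,0,0.1],[0,0,0,0,0.1,0,0.1],[0,0,0,0,0,0,0.1],[0,0,0,0,0,0,0.1]]'
python3 - <<'E'
from h import *
st()
E
```

```text
clock: 23.02
eef_pos: [617.0, 33.9, 100.2]
tcp_rot: [-1.572, 0.0, 1.639]
contact_force: [0.2, 0.5, 0.1]
opening: 0.548
t 23.02 bracket in stand x,y,z 32.5 -0.1 116.4 yaw 3.91 tilt [ 0.04 -0.  ] F u,v,z 0.3 0.5 0.1 M [-0.02  0.05 -0.01] open 0.548
```

```bash
python3 -m crank '[[0,0,0,0,0.1,0,0.1],[0,0,0,0,0.1,0,0.1],[0,0,0,0,0.05,0,0.1],[0,0,0,0,0,0,0.1],[0,0,0,0,0,0,0.1],[0,0,0,0,0,0,0.1],[0,0,0,0,0,0,0.1],[0,0,0,0,0,0,0.1],[0,0,0,0,0,0,0.1],[0,0,0,0,0,0,0.1]]'
python3 - <<'E'
from h import *
st()
E
```

```text
clock: 23.85
eef_pos: [617.1, 33.9, 97.4]
tcp_rot: [-1.572, 0.0, 1.639]
contact_force: [0.1, 0.1, -0.1]
opening: 0.55
t 23.85 bracket in stand x,y,z 32.5 -0.1 113.6 yaw 3.9 tilt [ 0.05 -0.  ] F u,v,z 0.1 0.1 -0.1 M [-0.03 -0.02 -0.03] open 0.55
```

```bash
python3 -m crank '[[0,0,0,0,0.1,0,0.1],[0,0,0,0,0.05,0,0.1],[0,0,0,0,0.05,0,0.1],[0,0,0,0,0,0,0.1],[0,0,0,0,0,0,0.1],[0,0,0,0,0,0,0.1],[0,0,0,0,0,0,0.1],[0,0,0,0,0,0,0.1],[0,0,0,0,0,0,0.1],[0,0,0,0,0,0,0.1]]'
python3 - <<'E'
from h import *
st()
E
```

```text
clock: 24.68
eef_pos: [617.3, 33.9, 95.7]
tcp_rot: [-1.572, 0.0, 1.639]
contact_force: [-0.9, 0.7, 0.9]
opening: 0.551
t 24.68 bracket in stand x,y,z 32.8 -0.1 111.9 yaw 3.9 tilt [ 0.08 -0.  ] F u,v,z -0.9 0.8 0.9 M [-0.01  0.04  0.05] open 0.551
```

```bash
python3 -m crank '[[0,0,0,0,0.1,0,0.1],[0,0,0,0,0.1,0,0.1],[0,0,0,0,0,0,0.1],[0,0,0,0,0,0,0.1],[0,0,0,0,0,0,0.1],[0,0,0,0,0,0,0.1],[0,0,0,0,0,0,0.1],[0,0,0,0,0,0,0.1],[0,0,0,0,0,0,0.1],[0,0,0,0,0,0,0.1]]'
python3 - <<'E'
from h import *
st()
E
```

```text
clock: 25.52
eef_pos: [617.8, 33.9, 94.7]
tcp_rot: [-1.573, 0.0, 1.639]
contact_force: [-0.5, 0.2, 2.2]
opening: 0.555
t 25.52 bracket in stand x,y,z 33.3 -0.0 110.9 yaw 3.9 tilt [0.14 0.  ] F u,v,z -0.5 0.2 2.2 M [0.03 0.16 0.01] open 0.555
```

```bash
python3 -m crank '[[0.1,0,0,0,0.1,0.02,0.1],[0,0,0,0,0.1,0.02,0.1],[0,0,0,0,0.1,0,0.1],[0,0,0,0,0,0,0.1],[0,0,0,0,0,0,0.1],[0,0,0,0,0,0,0.1],[0,0,0,0,0,0,0.1],[0,0,0,0,0,0,0.1],[0,0,0,0,0,0,0.1],[0,0,0,0,0,0,0.1]]'
python3 - <<'E'
from h import *
st()
E
```

```text
clock: 26.35
eef_pos: [618.1, 34.0, 93.2]
tcp_rot: [-1.573, 0.0, 1.639]
contact_force: [-1.0, 0.1, 2.8]
opening: 0.547
t 26.35 bracket in stand x,y,z 33.6 -0.0 109.4 yaw 3.9 tilt [0.11 0.  ] F u,v,z -1.0 0.2 2.8 M [-0.01  0.12  0.01] open 0.547
```

```bash
python3 -m crank '[[0.1,0,0,0,0.1,0.03,0.1],[0,0,0,0,0.1,0.03,0.1],[0,0,0,0,0.1,0.03,0.1],[0,0,0,0,0,0,0.1],[0,0,0,0,0,0,0.1],[0,0,0,0,0,0,0.1],[0,0,0,0,0,0,0.1],[0,0,0,0,0,0,0.1],[0,0,0,0,0,0,0.1],[0,0,0,0,0,0,0.1]]'
python3 - <<'E'
from h import *
st()
im=cams.grab_frame('wrist');cv2.imwrite('pics/w17c.png',cv2.resize(im[190:330,160:360],None,fx=4,fy=4,interpolation=cv2.INTER_CUBIC))
E
```

```text
clock: 27.18
eef_pos: [618.3, 34.0, 91.9]
tcp_rot: [-1.573, 0.0, 1.639]
contact_force: [-0.7, -0.1, 3.6]
opening: 0.552
t 27.18 bracket in stand x,y,z 33.8 -0.0 108.1 yaw 3.9 tilt [0.13 0.  ] F u,v,z -0.7 -0.1 3.6 M [ 0.    0.19 -0.  ] open 0.552
```

View pics/w17c.png

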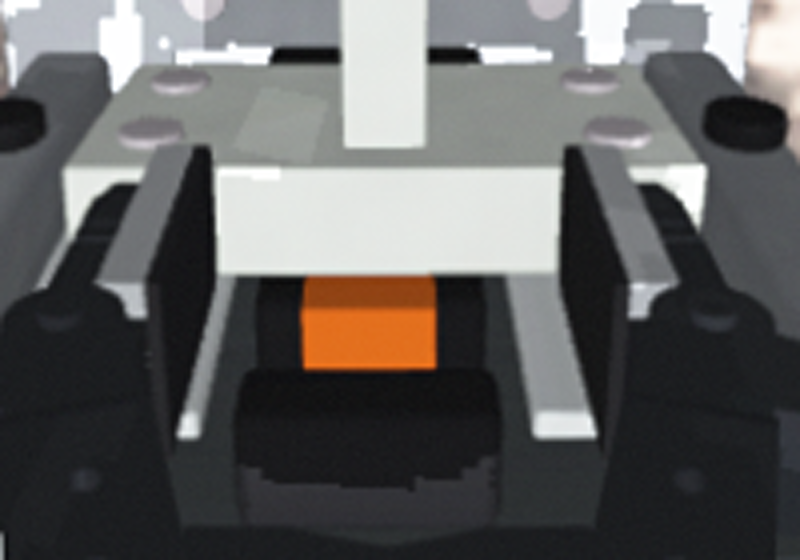

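```bash
python3 -m crank '[[0.1,0,0,0,0.1,0.04,0.1],[0,0,0,0,0.1,0.03,0.1],[0,0,0,0,0.1,0.03,0.1],[0,0,0,0,0.1,0,0.1],[0,0,0,0,0,0,0.1],[0,0,0,0,0,0,0.1],[0,0,0,0,0,0,0.1],[0,0,0,0,0,0,0.1],[0,0,0,0,0,0,0.1],[0,0,0,0,0,0,0.1]]'
python3 - <<'E'
from h import *
st()
im=cams.grab_frame('wrist');cv2.imwrite('pics/w18c.png',cv2.resize(im[190:330,160:360],None,fx=4,fy=4,interpolation=cv2.INTER_CUBIC))
E
```

```text
clock: 28.07
eef_pos: [620.2, 34.1, 90.6]
tcp_rot: [-1.577, 0.0, 1.639]
contact_force: [0.2, -1.0, 4.0]
opening: 0.548
t 28.07 bracket in stand x,y,z 35.6 -0.0 106.8 yaw 3.9 tilt [0.37 0.02] F u,v,z 0.1 -1.0 4.0 M [-0.04  0.15 -0.04] open 0.548
```

View pics/w18c.png

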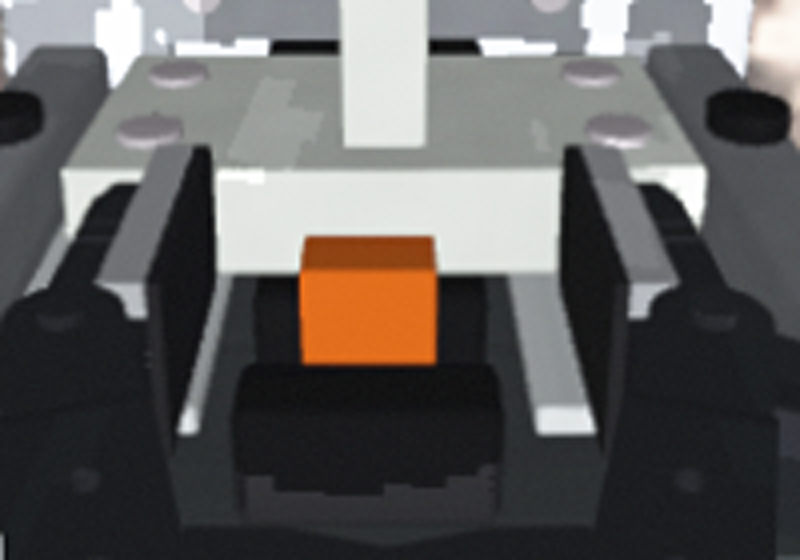

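The pawl now stands out over the bar, so it has snapped. I'll retract straight up.

```bash
python3 -m crank '[[0.2,0,0,0,-0.3,0.05,0.1],[0.1,0,0,0,-0.5,0.1,0.1],[0,0,0,0,-1.0,0,0.1],[0,0,0,0,-1.5,0,0.1],[0,0,0,0,-1.5,0,0.1],[0,0,0,0,-1.5,0,0.1],[0,0,0,0,-1.5,0.3,0.1],[0,0,0,0,-0.8,0.3,0.1],[0,0,0,0,0,0,0.1],[0,0,0,0,0,0,0.1]]'
python3 - <<'E'
from h import *
st()
im=cams.grab_frame('wrist');cv2.imwrite('pics/w19.png',im)
im=cams.grab_frame('side');cv2.imwrite('pics/s19.png',cv2.resize(im[140:270,190:320],None,fx=4.6,fy=4.6,interpolation=cv2.INTER_CUBIC))
E
```

```text
clock: 28.95
eef_pos: [611.0, 33.5, 183.1]
tcp_rot: [-1.569, 0.0, 1.639]
contact_force: [-0.7, 0.2, 0.3]
opening: 0.549
t 28.95 bracket in stand x,y,z 26.5 -0.0 199.3 yaw 3.9 tilt [-0.09 -0.02] F u,v,z -0.7 0.2 0.3 M [-0.01 -0.03  0.03] open 0.549
```

View pics/w19.png

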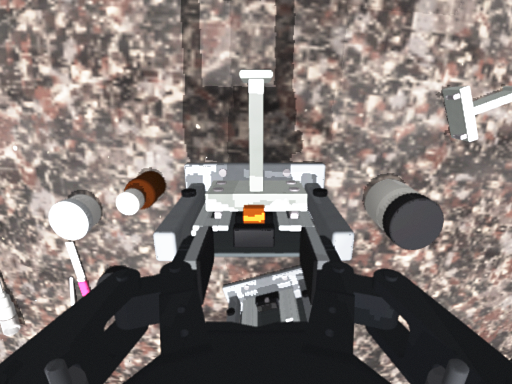

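View pics/s19.png

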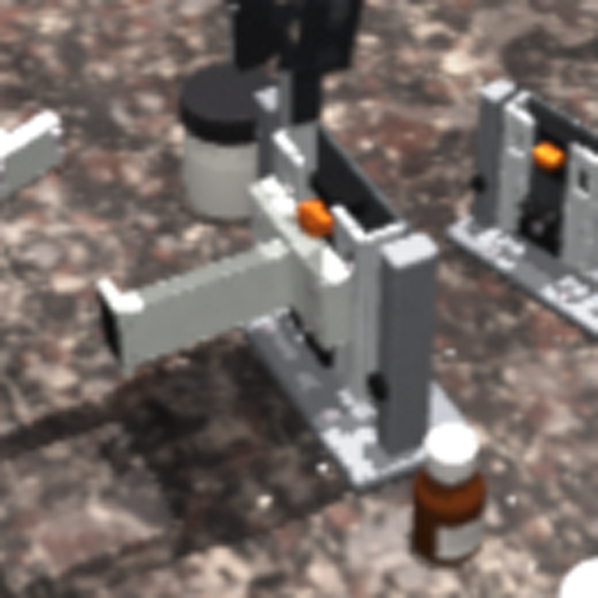

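```bash
python3 -m crank '[[0,0,0,0,-0.5,0,0.1],[0,0,0,0,-0.5,0,0.1],[0,0,0,0,0,0,0.1],[0,0,0,0,0,0,0.1],[0,0,0,0,0,0,0.1],[0,0,0,0,0,0,0.1],[0,0,0,0,0,0,0.1],[0,0,0,0,0,0,0.1],[0,0,0,0,0,0,0.1],[0,0,0,0,0,0,0.1]]'
python3 - <<'E'
from h import *
from rig import order
st()
im=cams.grab_frame('wrist');cv2.imwrite('pics/w20c.png',cv2.resize(im[150:260,170:340],None,fx=4,fy=4,interpolation=cv2.INTER_CUBIC))
t=cams.grab_frame('top');t0=cv2.imread('pics/top0.png')
for x0,y0,x1,y1,n in((165,165,198,198,'jar'),(294,168,318,192,'amber'),(328,150,354,174,'cream')):print(n,np.abs(t[y0:y1,x0:x1].astype(int)-t0[y0:y1,x0:x1]).mean().round(1))
E
```

```text
clock: 29.88
eef_pos: [609.1, 33.4, 189.4]
tcp_rot: [-1.562, 0.0, 1.639]
contact_force: [0.6, 0.6, -0.2]
opening: 0.549
t 29.88 bracket in stand x,y,z 24.5 -0.0 205.6 yaw 3.9 tilt [-0.51 -0.04] F u,v,z 0.6 0.6 -0.2 M [-0.03  0.1  -0.  ] open 0.549
jar 10.4
amber 72.4
cream 15.0
```

View pics/w20c.png

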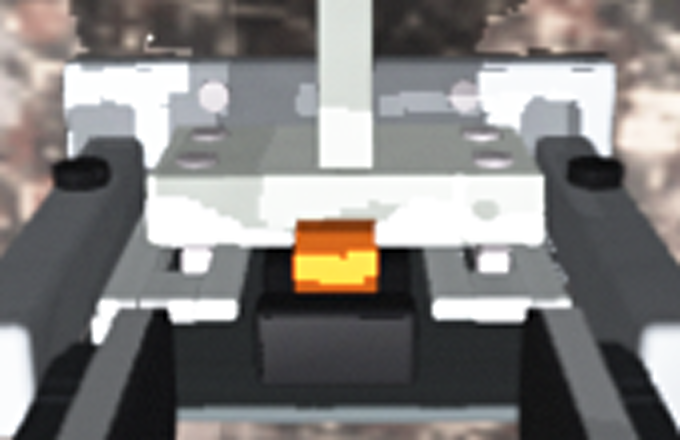

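```bash
python3 - <<'E'
from h import *
a=cv2.imread('pics/side0.png').astype(int);b=cams.grab_frame('side').astype(int)
print('amber side',np.abs(a[230:264,278:300]-b[230:264,278:300]).mean().round(1),'cream',np.abs(a[258:290,308:338]-b[258:290,308:338]).mean().round(1),'jar',np.abs(a[153:188,228:246]-b[153:188,228:246]).mean().round(1))
from rig import order
order.sign_off()
E
```

```text
amber side 6.6 cream 5.8 jar 7.4
the job is handed in; nothing more can be done
```

The white arm bracket is hanging on the larger stand. Both claws are in their slots and the orange pawl is snapped out over the back bar. I handed the job in at about 30 s on the clock.

**What I did:** I gripped the bracket's arm and slid the claws in until the bar met the face. I lowered it to the spring pad, let go, and pressed the bar's top with a finger either side of the pawl. The head turned out to sit roughly 8 mm below nominal, judged from where the pad began to push back. The highest force I read between moves was about 4 N.

**Last checks:**
- **Lock:** the last wrist picture shows the pawl over the bar and both claws inside the slots. The gripper was clear, with no contact force beyond sensor noise.
- **Bystanders:** before and after, the side view shows no real change at the two jars and the bottle.

**What disagreed:**
- **Fingertip position:** the pictures and touch put the fingertips about 25 mm behind the reported TCP, not 11 mm ahead of it. My first grasp therefore closed on air above the arm. I went by the pictures and contact after that.
- **Head height by camera:** the slot edges in the side view suggested about -6 mm for the head, against the roughly -8 mm I felt.
- **Bottle in the top view:** the top-view check of the bottle did not match. I put that down to the robot arm blocking the view, and the side view showed the bottle unchanged.

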